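# Set a stop collar on a threaded optics post to gauge height

### The job

Slide the taller of the two fork gauges over the round base until its slot is home against the threaded post, below the knurled collar. Spin the collar clockwise down the thread until it bears snugly but gently on the gauge (about 10 N) and still does when you let go of it, then draw the gauge out without disturbing the collar's height and set it flat on the breadboard, same way up, clear of the base. Leave everything else where it is.

Things in the scene. Friction and masses are not known exactly. Their poses are not given: they have to be found in the camera images.
- post_foot (a point): centre of the upper face of the stand's fixed round steel base (110 mm diameter, 10 mm thick), on the axis of the upright threaded rod (12 mm diameter, its top 77 mm above this point); z up. The stand is bolted down and cannot move
- collar_mid (a point): centre of the round knurled steel collar on the rod, 48 mm diameter, 22 mm tall: the point is half-way up on the rod's axis, its underside 11 mm lower. It moves only on the thread: right-handed, 16 mm of height per turn, clockwise seen from above lowers it. At the start its underside is 3 to 8 mm above where the top of the seated tall gauge will be
- collar_under (a point): centre of the collar's underside. The thread is self-locking and takes 0.08 N m to turn, more once the collar bears on something. After first touch on the gauge its bearing force grows about 15 N per mm of travel (2.5 N per 0.07 rad of turn); a push down on the collar adds to it. Over 25 N would strain the thread
- tall_grip (a point): the tall fork gauge (loose, black anodised aluminium, 0.14 kg, 32 mm tall throughout): centre of its straight tongue, half-way up, 16 mm over its underside. x runs along the tongue to the fork, y across, z up. The tongue is 14 mm wide and ends 30 mm behind this point (-x); the fork is 34 mm wide, starts 39 mm ahead (+x) and ends 71 mm ahead, with an open slot 16 mm wide whose bottom lies 49 mm ahead
- tall_slot (a point): tall gauge, underside: where the rod's axis stands when the rod touches the bottom of the slot; 55 mm ahead of tall_grip along x and 16 mm lower, same axes
- short_grip (a point): the short fork gauge, a bystander: same outline and axes, but only 20 mm tall; point at the centre of the tongue half-way up. Leave it alone
- mount: a black mirror mount standing on its foot, 50 x 60 x 68 mm, a bystander; origin under its centre
- driver: a black-handled screwdriver lying on the table, 160 mm long, a bystander
- pedestal: a plain steel pedestal post, 32 mm diameter foot, 45 mm tall, a bystander; origin under its centre
There are look-alikes about, which are no part of the job. What is shaped like the part that bears post_foot but green or pink is not meant.

How it is judged:
On the way, in this order (a step that is already met when the one before it is completed fails the run):
1. the tall gauge stands on the base with its slot home on the post (rod axis within 5 mm of the slot's bottom position) (horizontal distance between tall_slot and post_foot below 0.005 m and z of tall_slot in the frame of post_foot between -0.002 and 0.002 m), for 0.2 s.
2. the collar, let go by the fingers, bears on the seated gauge with more than 2 N (contact force between collar and tall above 2 N and contact force between the fingers and collar below 0.5 N and horizontal distance between tall_slot and post_foot below 0.007 m), for 0.3 s.
At the end, for the whole second after the job is handed in: The collar's underside stands at the tall gauge's height above the base (32 mm, within 1.5 mm), and the tall gauge lies at rest, flat and upright on the breadboard, off the base (its slot more than 70 mm and its tongue centre more than 60 mm from the post's axis) (z of collar_mid in the frame of post_foot between 0.0415 and 0.0445 m and horizontal distance between tall_slot and post_foot above 0.07 m and horizontal distance between tall_grip and post_foot above 0.06 m and height (world z) of tall_slot below 0.003 m and height (world z) of tall_grip below 0.019 m and angle between tall_slot's own z axis and vertical below 0.06 rad and linear speed of tall below 0.01 m/s); the robot touches nothing.
It fails at once if the collar is driven onto the gauge with more than 25 N (contact force between collar and tall above 25 N).
It fails at once if a bystander is moved by more than 20 mm (distance of any of short_grip, mount, driver, pedestal from where it was at the start of the episode above 0.02 m).
It also fails if it takes over 72 s, if anything falls off the work surface, if the arm or the gripper's body presses on something with over 40 N, if the wrist force passes 120 N, or if a joint passes its speed limit or range.

### The arm

A 7-joint arm with a two-finger parallel gripper is mounted at the origin on the work surface. World frame = base frame: x ahead of the robot, y to its left, z up, the work surface at z = 0. Lengths are in m, angles in rad, forces in N, time in s.
With the tool pointing down it reaches from about 0.4 to 0.9 m from the base axis. Payload 5.5 kg.
Tool frame: the origin (TCP) lies midway between the tips of the shut fingers; the grasp point (between the pads) lies 19 mm behind it; y points along the fingers, x is the direction in which the jaws open and shut, and the axes are right-handed (so a half turn about y gives the same grasp; the last joint's range is limited). The gripper opens to 85 mm and grips with 20 to 120 N. Pads are 22 mm wide; open, the fingers measure 114 mm over their backs; the gripper's body (76 mm by 85 mm) begins 54 mm behind the grasp point. The pads swing forward as they close: fully open they stand 13 mm farther back than shut.
Start: joints at [1.557, 0.501, -0.427, 1.55, 0.221, 1.138, -0.21], TCP at [0.178, -0.625, 0.231] pointing down, gripper open.
Joint ranges: [-2.88, 2.88], [-0.31, 2.03], [-1.54, 1.56], [0.2, 2.42], [-1.41, 4.55], [0.19, 2.02], [-2.57, 2.57]. Speed limits (rad/s): [2.57, 2.57, 3.14, 3.14, 3.14, 3.14, 3.14].

### API

Orientations are given as a unit quaternion [x, y, z, w].
In Python, from workcell import r gives the robot as it stands.
- The arm moves only by the tool arm_command, never from a script. Its argument "plan" is a list of rows, each an object with "travel": the shift along the tool's x, y, z in m, a list of three; "dr": the turn, a rotation vector about the tool's x, y, z in degrees, a list of three; "gripper": the finger opening in m, from 0 to 0.0854. In form: [{"travel": [dx, dy, dz], "dr": [wx, wy, wz], "gripper": gripper}, ...]. A call has 1 to 5 rows; each row shifts and turns the pose as measured when the row begins, along the tool's axes as they then stand; what a row does not reach is not made up. A row lasts 1/10 s, in which the tool goes at most 50 mm and 8.59 degrees, less where a joint would pass 70% of its speed; a pose out of reach is approached as far as the arm can. A call is refused whole if a number of a shift passes 0.05 or a number of a turn 8.59, either way. A call with a gripper value outside its range is refused whole. The fingers move at their own pace and stop on an object; the grip force is fixed at half the most. Time passes only in rows, so rows that do not move let the fingers close. It gives the time, the measured TCP pose, the force and the opening at its end, in the units of the state.
- r.get_state(): the state, without advancing time (a new reading comes with each control period).
- r.snapshot(name): name is "side" or "top"; returns the picture (420x560x3 uint8, blue, green, red); there is no depth.
- r.camera_info(name): a dict with "intrinsics" (3x3 intrinsics, pixels), "dist_coeffs" ([k1, k2, p1, p2, k3] as OpenCV has them; the pictures are not rectified), "extrinsics" (4x4, takes a point from world to camera coordinates). Camera axes: x right, y down, z forward; pixel columns grow to the right and rows downward; lengths in m; the calibration is good to about 2 mm. A picture is of the moment at which its call begins. camera_info takes no time and is no camera call.
- r.sign_off(): hands the job in, once; it reports no verdict.
The state is a dict: "time_s": time; "qpos": joint angles; "joint_velocities": joint speeds; "joint_efforts": joint torques, N m; "tool_pos": TCP position; "orientation": TCP orientation; "wrist_force": force on the tool from outside, world axes, zero at the start; "moment": the same for the moment, N m; "gripper_width": finger opening in m.
Only numpy, scipy, OpenCV 4.12 (cv2) and the standard library are available. Lean on these libraries where they do the work, as an engineer would, in place of code of your own. Each camera call takes 0.05 s, during which the arm holds its last target. There are 200 camera calls.

## Working session

There is one attempt and no reset: what is moved stays moved. The work goes in short steps, Python scripts to look and compute and a tool call to move; the robot and the scene stay as the last step left them, time stands still between calls to the robot, and variables do not carry over. Pictures are saved under pics/ and viewed, about 8 in all and at most 12, crops included, and the job is handed in when it is done.

Besides the shell and the picture viewer there is one more tool, called after "Emit:" by a JSON object that holds its "api" and its "payload", one argument or row to a line. arm_command: Moves the arm, as the interface text tells. Its arguments: {"type":"object","properties":{"plan":{"type":"array"}},"required":["plan"]}

```bash
mkdir -p pics; ls
python3 - <<'E'
from workcell import r
import cv2,numpy as np
s=r.get_state();print(s)
for n in("side","top"):
    cv2.imwrite(f"pics/{n}0.png",r.snapshot(n));c=r.camera_info(n);print(n,c)
E
```

```text
pics
{'time_s': 0.0, 'qpos': array([ 1.55721446,  0.50188424, -0.42681026,  1.55147177,  0.22076749,
        1.13830887, -0.21034246]), 'joint_velocities': array([-1.03162033e-03, -7.22954294e-04,  1.37129729e-05, -1.40549165e-03,
       -1.28476671e-03,  2.22606542e-03,  5.85731713e-04]), 'joint_efforts': array([-3.64591178e-04, -5.69524240e+01, -5.81632599e+00, -2.80942440e+01,
        1.05946444e-02,  1.19442120e-02,  2.44633037e-05]), 'tool_pos': array([ 0.17740403, -0.62457827,  0.23022917]), 'orientation': array([-0.56373802,  0.4267845 , -0.42569352,  0.56465871]), 'wrist_force': array([-0.6404713 , -0.33398536,  0.1879225 ]), 'moment': array([-0.02138365, -0.02548789,  0.028373  ]), 'gripper_width': 0.08548445556728308}
side {'intrinsics': array([[405.98856229,   0.        , 283.02250259],
       [  0.        , 405.98856229, 211.57469571],
       [  0.        ,   0.        ,   1.        ]]), 'dist_coeffs': array([-0.01611781,  0.        ,  0.        ,  0.        ,  0.        ]), 'extrinsics': array([[-0.8640732 , -0.50317859, -0.01374098,  0.53174134],
       [-0.32369669,  0.57635262, -0.75035866,  0.22464538],
       [ 0.38548406, -0.6439169 , -0.66088809,  0.85326375],
       [ 0.        ,  0.        ,  0.        ,  1.        ]])}
top {'intrinsics': array([[466.31821923,   0.        , 279.87532879],
       [  0.        , 466.31821923, 203.89314701],
       [  0.        ,   0.        ,   1.        ]]), 'dist_coeffs': array([-0.13733438,  0.        ,  0.        ,  0.        ,  0.        ]), 'extrinsics': array([[-0.0170697 , -0.99971576,  0.01664416,  0.01849305],
       [-0.99943353,  0.01657726, -0.02928836,  0.58014283],
       [ 0.02900412, -0.01713468, -0.99943242,  1.18797786],
       [ 0.        ,  0.        ,  0.        ,  1.        ]])}
```

View pics/top0.png

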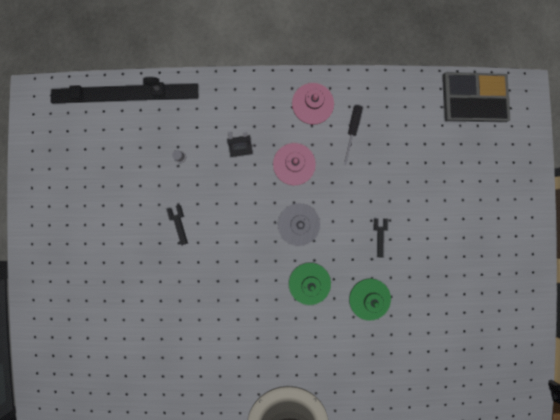

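View pics/side0.png

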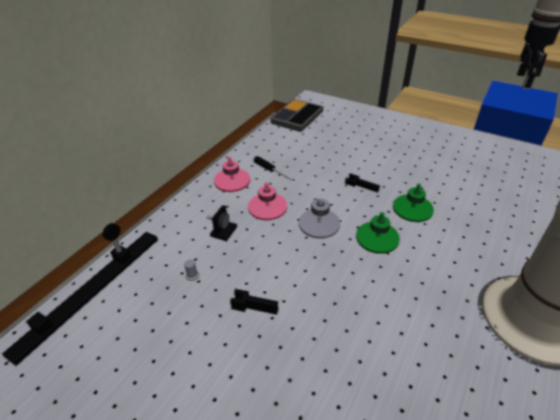

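Top view: the grey stand is at (299,225), with green and pink decoys around it. The fork gauges are at (178,225) on the left and (380,237) on the right. Next I'll take crops to tell which one is tall, and get first measurements.

```bash
cat > h.py <<'E'
from workcell import r
import cv2,numpy as np
from scipy.optimize import least_squares
from scipy.spatial.transform import Rotation as R
C={n:r.camera_info(n) for n in("side","top")}
def proj(n,P):
    c=C[n];E=c["extrinsics"]
    return cv2.projectPoints(np.atleast_2d(P).astype(float),cv2.Rodrigues(E[:3,:3])[0],E[:3,3],c["intrinsics"],c["dist_coeffs"])[0][:,0]
def back(n,uv,z):
    c=C[n];E=c["extrinsics"]
    p=cv2.undistortPoints(np.array(uv,float).reshape(-1,1,2),c["intrinsics"],c["dist_coeffs"])[:,0]
    d=np.c_[p,np.ones(len(p))]@E[:3,:3]; o=-E[:3,:3].T@E[:3,3]
    return o+d*((z-o[2])/d[:,2])[:,None]
E
python3 - <<'E'
from h import *
t=cv2.imread("pics/top0.png");s=cv2.imread("pics/side0.png")
def cr(im,u,v,w,h,k): return cv2.resize(im[v-h//2:v+h//2,u-w//2:u+w//2],None,fx=k,fy=k,interpolation=cv2.INTER_CUBIC)
a=cr(s,256,300,66,50,6);b=cr(s,362,184,66,50,6);c=cr(t,178,225,66,50,6);d=cr(t,380,237,66,50,6)
cv2.imwrite("pics/c1.png",np.vstack([np.hstack([a,b]),np.hstack([c,d])]))
for z in(0.01,.02,.032): print(z,back("top",[(178,225),(380,237),(299,225)],z).round(4).tolist(), back("side",[(256,301),(362,184),(320,222)],z).round(3).tolist())
# grey stand, edge
E
```

```text
0.01 [[0.5305, 0.2712, 0.01], [0.4905, -0.2485, 0.01], [0.5254, -0.0393, 0.01]] [[0.532, 0.26, 0.01], [0.488, -0.243, 0.01], [0.523, -0.035, 0.01]]
0.02 [[0.5306, 0.2692, 0.02], [0.4909, -0.2462, 0.02], [0.5256, -0.0387, 0.02]] [[0.527, 0.266, 0.02], [0.484, -0.23, 0.02], [0.519, -0.025, 0.02]]
0.032 [[0.5307, 0.2667, 0.032], [0.4915, -0.2434, 0.032], [0.5258, -0.038, 0.032]] [[0.522, 0.273, 0.032], [0.48, -0.215, 0.032], [0.513, -0.014, 0.032]]
```

View pics/c1.png

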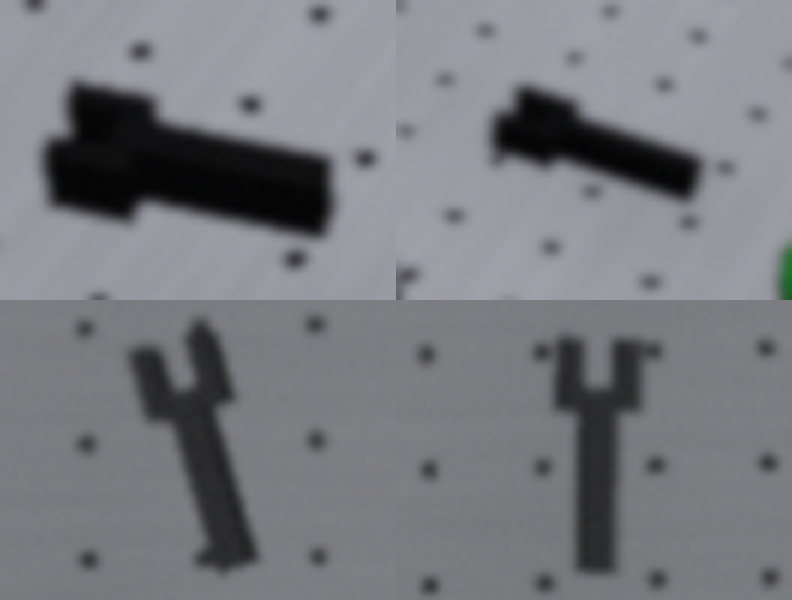

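```bash
cat >> h.py <<'E'
from scipy.optimize import minimize
BX=[(-.03,.039,-.007,.007),(.039,.049,-.017,.017),(.039,.071,-.017,-.008),(.039,.071,.008,.017)]
S=6
def sil(n,x,y,a,h,z0,roi):
    u0,v0,u1,v1=roi;m=np.zeros(((v1-v0)*S,(u1-u0)*S),np.uint8)
    for b in BX:
        P=np.array([(i,j,k) for i in b[:2] for j in b[2:] for k in(z0,z0+h)])
        Q=np.c_[x+P[:,0]*np.cos(a)-P[:,1]*np.sin(a),y+P[:,0]*np.sin(a)+P[:,1]*np.cos(a),P[:,2]]
        uv=((proj(n,Q)+.5-[u0,v0])*S).astype(np.float32)
        cv2.fillConvexPoly(m,np.round(cv2.convexHull(uv)).astype(int),255)
    return cv2.resize(m,(u1-u0,v1-v0),interpolation=cv2.INTER_AREA)/255.
def fit(imgs,p0,h,z0=0.,pad=4,bg=None):
    T={}
    for n,im in imgs.items():
        pr=proj(n,[(p0[0]+dx,p0[1]+dy,.016) for dx in(-.08,.08) for dy in(-.08,.08)])
        c=proj(n,[(p0[0]+.02*np.cos(p0[2]),p0[1]+.02*np.sin(p0[2]),z0+.016)])[0]
        w=34;roi=(int(c[0])-w,int(c[1])-w,int(c[0])+w,int(c[1])+w)
        g=cv2.cvtColor(im,cv2.COLOR_BGR2GRAY)[roi[1]:roi[3],roi[0]:roi[2]].astype(float)
        hi=np.median(g);lo=np.percentile(g,2);t=np.clip((hi-g)/(hi-lo),0,1);t[t<.3]=0
        T[n]=(roi,t)
    f=lambda p:sum(np.abs(sil(n,*p,h,z0,roi)-t).sum() for n,(roi,t) in T.items())
    best=min((minimize(f,q,method="Nelder-Mead",options=dict(initial_simplex=[q]+[np.array(q)+d for d in np.diag([.008,.008,.1])],xatol=1e-5,fatol=.01)) for q in [p0,[p0[0]+.004,p0[1]-.004,p0[2]-.05]]),key=lambda o:o.fun)
    return best.x,best.fun
E
python3 - <<'E'
from h import *
t=cv2.imread("pics/top0.png");s=cv2.imread("pics/side0.png")
for nm,p0 in(("L",[.513,.262,.25]),("R",[.475,-.244,.0])):
  for h in(.032,.02):
    print(nm,h,[ (x.round(4),round(f,1)) for x,f in (fit({"top":t,"side":s},p0,h),fit({"top":t},p0,h),fit({"side":s},p0,h))])
k=7
a=cv2.resize(t[195:255,270:328],None,fx=k,fy=k,interpolation=3);b=cv2.resize(s[185:245,293:348],None,fx=k,fy=k,interpolation=3)
cv2.imwrite("pics/c2.png",np.hstack([a,b]))
E
```

```text
L 0.032 [(array([0.5096, 0.2635, 0.2616]), np.float64(223.0)), (array([0.5107, 0.263 , 0.2744]), np.float64(78.6)), (array([0.5088, 0.2642, 0.2567]), np.float64(139.9))]
L 0.02 [(array([0.5108, 0.263 , 0.2819]), np.float64(247.9)), (array([0.5107, 0.2644, 0.2721]), np.float64(64.7)), (array([0.5116, 0.2608, 0.2706]), np.float64(141.8))]
R 0.032 [(array([ 0.4696, -0.2466, -0.0234]), np.float64(369.9)), (array([ 0.47  , -0.2467, -0.0223]), np.float64(155.9)), (array([ 0.4685, -0.2457,  0.0204]), np.float64(213.2))]
R 0.02 [(array([ 0.4695, -0.2474, -0.039 ]), np.float64(201.4)), (array([ 0.4694, -0.2481, -0.029 ]), np.float64(106.0)), (array([ 0.4695, -0.2467, -0.0447]), np.float64(91.1))]
```

View pics/c2.png

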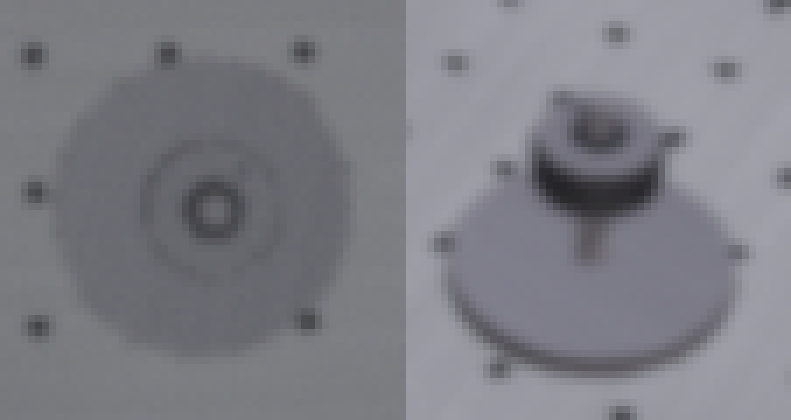

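Left gauge (178,225) fits the tall model, and right gauge (380,237) clearly fits the short one. In the crops the base is centred at about (298.3,224.1) and the rod tip at about (300,224.6) in top; the rod foot is at about (318.9,221.4) in side.

Run:
```python
from h import *
print(back("top",[(298.3,224.2)],.01),back("top",[(300,224.6)],.087),back("side",[(318.9,221.6)],.010))
# joint fit
def f(p):
    x,y=p
    return np.r_[(proj("top",[(x,y,.01),(x,y,.087)])-[(298.3,224.2),(300,224.6)]).ravel(),(proj("side",[(x,y,.01)])-[(318.9,221.6)]).ravel()]
o=least_squares(f,[.525,-.04]);print(o.x,o.fun.round(2))
s=r.get_state();M=R.from_quat(s["orientation"]).as_matrix();print(M.round(3))
```

```text
[[ 0.52750937 -0.03755122  0.01      ]] [[ 0.52764998 -0.03730632  0.087     ]] [[ 0.52612556 -0.03531935  0.01      ]]
[ 0.52727967 -0.03709561] [-0.18  0.09 -0.09  0.16 -0.09 -0.54]
[[ 0.273 -0.     0.962]
 [-0.962  0.002  0.273]
 [-0.002 -1.     0.   ]]
```

```bash
cat >> h.py <<'E'
import json,sys
def pose():
    s=r.get_state();M=R.from_quat(s["orientation"]).as_matrix()
    return s,s["tool_pos"],np.degrees(np.arctan2(M[1,0],M[0,0])),M
def plan(wps,g,vmax=.045,wmax=8.5,pad=0):
    """wps: list of (x,y,z,phi deg) from the present pose; prints rows in calls of 5"""
    s,p,ph,M=pose();print("now",p.round(4),round(ph,2),"tilt",np.degrees(np.arccos(-M[2,1])).round(2),"w",round(s["gripper_width"],4),"t",s["time_s"])
    rows=[]
    for i,(x,y,z,t) in enumerate(wps):
        q=np.array([x,y,z]);d=q-p;n=max(1,int(np.ceil(max(np.linalg.norm(d)/vmax,abs(t-ph)/wmax))))
        for k in range(n):
            c,sn=np.cos(np.radians(ph)),np.sin(np.radians(ph));X=np.array([[c,sn,0],[0,0,-1],[-sn,c,0]])
            dr=[0,-(t-ph)/n if False else 0,0];rot=(t-(ph if k==0 else ph))/(n-k)
            v=X@(d/n);ph+=rot
            rows.append({"travel":[float(round(a,4)) for a in v],"dr":[0,float(round(-rot,2)),0],"gripper":g})
        p=q
    for i in range(0,len(rows),5):print(json.dumps(rows[i:i+5]))
E
python3 - <<'E'
from h import *
plan([(.45,-.35,.23,-20),(.53,0.0,.23,50),(.502,.261,.16,105)],.0854)
E
```

```text
now [ 0.1774 -0.6247  0.2304] -74.14 tilt 0.1 w 0.0849 t 0.1
[{"travel": [-0.0211, 0.0, 0.0375], "dr": [0, -6.02, 0], "gripper": 0.0854}, {"travel": [-0.017, 0.0, 0.0395], "dr": [0, -6.02, 0], "gripper": 0.0854}, {"travel": [-0.0128, 0.0, 0.041], "dr": [0, -6.02, 0], "gripper": 0.0854}, {"travel": [-0.0084, 0.0, 0.0422], "dr": [0, -6.02, 0], "gripper": 0.0854}, {"travel": [-0.004, 0.0, 0.0428], "dr": [0, -6.02, 0], "gripper": 0.0854}]
[{"travel": [0.0005, 0.0, 0.043], "dr": [0, -6.02, 0], "gripper": 0.0854}, {"travel": [0.005, 0.0, 0.0427], "dr": [0, -6.02, 0], "gripper": 0.0854}, {"travel": [0.0095, 0.0, 0.0419], "dr": [0, -6.02, 0], "gripper": 0.0854}, {"travel": [0.0138, 0.0, 0.0407], "dr": [0, -6.02, 0], "gripper": 0.0854}, {"travel": [-0.0049, 0.0, 0.0396], "dr": [0, -7.78, 0], "gripper": 0.0854}]
[{"travel": [0.0005, 0.0, 0.0399], "dr": [0, -7.78, 0], "gripper": 0.0854}, {"travel": [0.0058, 0.0, 0.0395], "dr": [0, -7.78, 0], "gripper": 0.0854}, {"travel": [0.0111, 0.0, 0.0383], "dr": [0, -7.78, 0], "gripper": 0.0854}, {"travel": [0.0162, 0.0, 0.0364], "dr": [0, -7.78, 0], "gripper": 0.0854}, {"travel": [0.021, 0.0, 0.0339], "dr": [0, -7.78, 0], "gripper": 0.0854}]
[{"travel": [0.0254, 0.0, 0.0308], "dr": [0, -7.78, 0], "gripper": 0.0854}, {"travel": [0.0293, 0.0, 0.027], "dr": [0, -7.78, 0], "gripper": 0.0854}, {"travel": [0.0327, 0.0, 0.0228], "dr": [0, -7.78, 0], "gripper": 0.0854}, {"travel": [0.026, 0.01, 0.027], "dr": [0, -7.86, 0], "gripper": 0.0854}, {"travel": [0.0294, 0.01, 0.0232], "dr": [0, -7.86, 0], "gripper": 0.0854}]
[{"travel": [0.0323, 0.01, 0.019], "dr": [0, -7.86, 0], "gripper": 0.0854}, {"travel": [0.0346, 0.01, 0.0144], "dr": [0, -7.86, 0], "gripper": 0.0854}, {"travel": [0.0363, 0.01, 0.0095], "dr": [0, -7.86, 0], "gripper": 0.0854}, {"travel": [0.0372, 0.01, 0.0045], "dr": [0, -7.86, 0], "gripper": 0.0854}, {"travel": [0.0375, 0.01, -0.0007], "dr": [0, -7.86, 0], "gripper": 0.0854}]
```

Emit:
{"api": "arm_command", "payload": {
  "plan": [
    {"travel": [-0.021,0,0.038],"dr": [0,-6,0],"gripper": 0.0854},
    {"travel": [-0.017,0,0.04],"dr": [0,-6,0],"gripper": 0.0854},
    {"travel": [-0.013,0,0.041],"dr": [0,-6,0],"gripper": 0.0854},
    {"travel": [-0.008,0,0.042],"dr": [0,-6,0],"gripper": 0.0854},
    {"travel": [-0.004,0,0.043],"dr": [0,-6,0],"gripper": 0.0854}
  ]
}}

```text
time_s: 0.6
tool_pos: [0.3248, -0.4724, 0.2265]
orientation: [-0.655, 0.267, -0.263, 0.656]
wrist_force: [0.7, -0.4, -0.7]
gripper_width: 0.0854
```

Emit:
{"api": "arm_command", "payload": {
  "plan": [
    {"travel": [0,0,0.043],"dr": [0,-6,0],"gripper": 0.0854},
    {"travel": [0.005,0,0.043],"dr": [0,-6,0],"gripper": 0.0854},
    {"travel": [0.01,0,0.042],"dr": [0,-6,0],"gripper": 0.0854},
    {"travel": [0.014,0,0.041],"dr": [0,-6,0],"gripper": 0.0854},
    {"travel": [-0.005,0,0.04],"dr": [0,-8,0],"gripper": 0.0854}
  ]
}}

```text
time_s: 1.1
tool_pos: [0.4595, -0.3021, 0.2251]
orientation: [-0.703, 0.068, -0.064, 0.705]
wrist_force: [-0.4, 1.0, 0.4]
gripper_width: 0.0852
```

Emit:
{"api": "arm_command", "payload": {
  "plan": [
    {"travel": [0,0,0.04],"dr": [0,-8,0],"gripper": 0.0854},
    {"travel": [0.006,0,0.04],"dr": [0,-8,0],"gripper": 0.0854},
    {"travel": [0.011,0,0.038],"dr": [0,-8,0],"gripper": 0.0854},
    {"travel": [0.016,0,0.036],"dr": [0,-8,0],"gripper": 0.0854},
    {"travel": [0.021,0,0.034],"dr": [0,-8,0],"gripper": 0.0854}
  ]
}}

```text
time_s: 1.6
tool_pos: [0.4946, -0.0971, 0.2247]
orientation: [-0.679, -0.187, 0.191, 0.684]
wrist_force: [0.4, 0.4, 0.5]
gripper_width: 0.0853
```

Run:
```python
from h import *
print(r.get_state()["qpos"].round(2))
plan([(.502,.261,.12,105)],.0854)
```

```text
[ 0.99  0.39 -1.04  1.9   0.37  1.07  0.35]
now [ 0.4946 -0.0971  0.2247] 31.01 tilt 0.49 w 0.0853 t 1.6
[{"travel": [0.0212, 0.0116, 0.0337], "dr": [0, -8.22, 0], "gripper": 0.0854}, {"travel": [0.0258, 0.0116, 0.0303], "dr": [0, -8.22, 0], "gripper": 0.0854}, {"travel": [0.0299, 0.0116, 0.0263], "dr": [0, -8.22, 0], "gripper": 0.0854}, {"travel": [0.0333, 0.0116, 0.0218], "dr": [0, -8.22, 0], "gripper": 0.0854}, {"travel": [0.0361, 0.0116, 0.0168], "dr": [0, -8.22, 0], "gripper": 0.0854}]
[{"travel": [0.0381, 0.0116, 0.0114], "dr": [0, -8.22, 0], "gripper": 0.0854}, {"travel": [0.0394, 0.0116, 0.0059], "dr": [0, -8.22, 0], "gripper": 0.0854}, {"travel": [0.0398, 0.0116, 0.0002], "dr": [0, -8.22, 0], "gripper": 0.0854}, {"travel": [0.0394, 0.0116, -0.0055], "dr": [0, -8.22, 0], "gripper": 0.0854}]
```

Emit:
{"api": "arm_command", "payload": {
  "plan": [
    {"travel": [0.021,0.01,0.034],"dr": [0,-8.2,0],"gripper": 0.0854},
    {"travel": [0.026,0.01,0.03],"dr": [0,-8.2,0],"gripper": 0.0854},
    {"travel": [0.03,0.01,0.026],"dr": [0,-8.2,0],"gripper": 0.0854},
    {"travel": [0.033,0.01,0.022],"dr": [0,-8.2,0],"gripper": 0.0854},
    {"travel": [0.036,0.01,0.017],"dr": [0,-8.2,0],"gripper": 0.0854}
  ]
}}

```text
time_s: 2.1
tool_pos: [0.4965, 0.1085, 0.1748]
orientation: [-0.565, -0.423, 0.424, 0.568]
wrist_force: [-0.1, 0.2, -0.2]
gripper_width: 0.0852
```

Emit:
{"api": "arm_command", "payload": {
  "plan": [
    {"travel": [0.038,0.01,0.011],"dr": [0,-8.2,0],"gripper": 0.0854},
    {"travel": [0.039,0.01,0.006],"dr": [0,-8.2,0],"gripper": 0.0854},
    {"travel": [0.04,0.01,0],"dr": [0,-8.2,0],"gripper": 0.0854},
    {"travel": [0.039,0.01,-0.005],"dr": [0,-8.2,0],"gripper": 0.0854}
  ]
}}

```text
time_s: 2.5
tool_pos: [0.4933, 0.2715, 0.132]
orientation: [-0.416, -0.57, 0.571, 0.419]
wrist_force: [1.2, -0.0, 0.4]
gripper_width: 0.0854
```

Run:
```python
from h import *
print(r.get_state()["qpos"].round(2))
plan([(.502,.261,.07,105),(.502,.261,.04,105)],.05)
t=r.snapshot("top");s=r.snapshot("side");cv2.imwrite("pics/top1.png",t);cv2.imwrite("pics/side1.png",s)
a=cv2.resize(t[170:280,120:240],None,fx=3,fy=3);b=cv2.resize(s[190:340,190:320],None,fx=3,fy=3)
b=cv2.copyMakeBorder(b,0,0,0,0,0);a=cv2.copyMakeBorder(a,0,450-330,0,0,0);cv2.imwrite("pics/c3.png",np.hstack([a,b]))
```

```text
[ 0.27  0.75 -1.15  1.84  0.77  1.09  0.71]
now [0.4933 0.2715 0.132 ] 107.61 tilt 0.31 w 0.0854 t 2.5
[{"travel": [-0.0063, 0.031, -0.0025], "dr": [0, 1.3, 0], "gripper": 0.05}, {"travel": [-0.0063, 0.031, -0.0027], "dr": [0, 1.3, 0], "gripper": 0.05}, {"travel": [0.0, 0.03, 0.0], "dr": [0, -0.0, 0], "gripper": 0.05}]
```

View pics/c3.png

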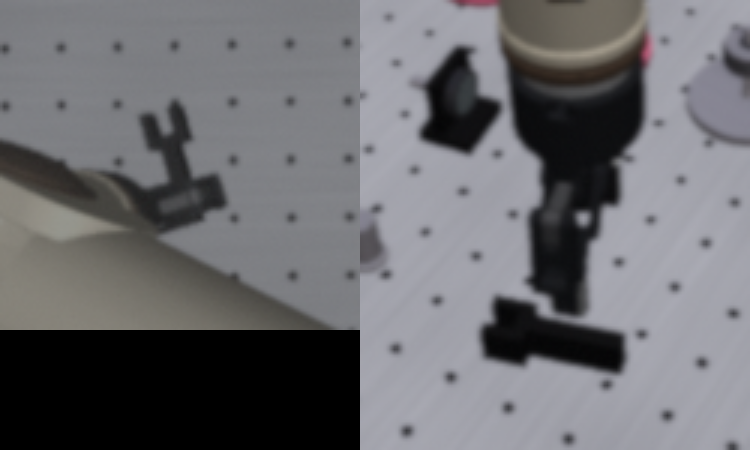

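The gripper stands over the tongue of the left gauge, with the jaws across it (top crop (175,200), side crop (560,300)). Next: descend and grip.

Emit:
{"api": "arm_command", "payload": {
  "plan": [
    {"travel": [-0.006,0.031,-0.003],"dr": [0,1.3,0],"gripper": 0.05},
    {"travel": [-0.006,0.031,-0.003],"dr": [0,1.3,0],"gripper": 0.05},
    {"travel": [0,0.03,0],"dr": [0,0,0],"gripper": 0.05},
    {"travel": [0,0.018,0],"dr": [0,0,0],"gripper": 0.05},
    {"travel": [0,0.008,0],"dr": [0,0,0],"gripper": 0.05}
  ]
}}

```text
time_s: 3.1
tool_pos: [0.4993, 0.2687, 0.01]
orientation: [0.426, 0.562, -0.561, -0.433]
wrist_force: [0.1, 0.0, -0.3]
gripper_width: 0.0499
```

Run:
```python
from h import *
plan([(.502,.261,.006,105)],.05)
```

```text
now [0.4993 0.2687 0.01  ] 105.19 tilt 0.58 w 0.0499 t 3.1
[{"travel": [-0.0081, 0.004, -0.0006], "dr": [0, 0.19, 0], "gripper": 0.05}]
```

Emit:
{"api": "arm_command", "payload": {
  "plan": [
    {"travel": [-0.008,0.003,-0.001],"dr": [0,0,0],"gripper": 0.05},
    {"travel": [0,0,0],"dr": [0,0,0],"gripper": 0.0},
    {"travel": [0,0,0],"dr": [0,0,0],"gripper": 0.0},
    {"travel": [0,0,0],"dr": [0,0,0],"gripper": 0.0},
    {"travel": [0,0,0],"dr": [0,0,0],"gripper": 0.0}
  ]
}}

```text
time_s: 3.6
tool_pos: [0.5043, 0.2604, 0.0092]
orientation: [0.427, 0.562, -0.56, -0.433]
wrist_force: [0.6, -0.7, -1.5]
gripper_width: 0.013
```

Emit:
{"api": "arm_command", "payload": {
  "plan": [
    {"travel": [0,0,0],"dr": [0,0,0],"gripper": 0.0},
    {"travel": [0,0,0],"dr": [0,0,0],"gripper": 0.0}
  ]
}}

```text
time_s: 3.8
tool_pos: [0.5047, 0.2606, 0.0099]
orientation: [0.427, 0.563, -0.56, -0.433]
wrist_force: [0.4, -0.2, -1.2]
gripper_width: 0.0131
```

Run:
```python
from h import *
s,p,ph,M=pose();print(M.round(4),s["wrist_force"])
x=np.array([.5100,.2635]);d=x-p[:2];a=np.radians(ph-90);print("grip offset along/across",d@[np.cos(a),np.sin(a)],d@[-np.sin(a),np.cos(a)])
plan([(*p[:2],.07,ph)],0.)
```

```text
[[-0.2599 -0.0036 -0.9656]
 [ 0.9656  0.0082 -0.26  ]
 [ 0.0088 -1.      0.0013]] [ 0.42999107 -0.20442742 -1.18549209]
grip offset along/across 0.005898626152927408 0.0014665357834176417
now [0.5047 0.2606 0.0099] 105.07 tilt 0.51 w 0.0131 t 3.8
[{"travel": [0.0, -0.03, 0.0], "dr": [0, -0.0, 0], "gripper": 0.0}, {"travel": [0.0, -0.03, 0.0], "dr": [0, -0.0, 0], "gripper": 0.0}]
```

Emit:
{"api": "arm_command", "payload": {
  "plan": [
    {"travel": [0,-0.03,0],"dr": [0,0,0],"gripper": 0.0},
    {"travel": [0,-0.03,0],"dr": [0,0,0],"gripper": 0.0}
  ]
}}

```text
time_s: 4.0
tool_pos: [0.502, 0.2583, 0.0675]
orientation: [-0.426, -0.56, 0.562, 0.434]
wrist_force: [1.6, -0.9, -0.5]
gripper_width: 0.0129
```

Run:
```python
from h import *
plan([(.527,.13,.085,0)],0.)
```

```text
now [0.502  0.2583 0.0675] 105.1 tilt 0.67 w 0.0129 t 4.0
[{"travel": [-0.01, -0.0013, 0.0007], "dr": [0, 8.08, 0], "gripper": 0.0}, {"travel": [-0.01, -0.0013, -0.0007], "dr": [0, 8.08, 0], "gripper": 0.0}, {"travel": [-0.0098, -0.0013, -0.0021], "dr": [0, 8.08, 0], "gripper": 0.0}, {"travel": [-0.0094, -0.0013, -0.0035], "dr": [0, 8.08, 0], "gripper": 0.0}, {"travel": [-0.0089, -0.0013, -0.0048], "dr": [0, 8.08, 0], "gripper": 0.0}]
[{"travel": [-0.0081, -0.0013, -0.006], "dr": [0, 8.08, 0], "gripper": 0.0}, {"travel": [-0.0072, -0.0013, -0.007], "dr": [0, 8.08, 0], "gripper": 0.0}, {"travel": [-0.0061, -0.0013, -0.008], "dr": [0, 8.08, 0], "gripper": 0.0}, {"travel": [-0.0049, -0.0013, -0.0088], "dr": [0, 8.08, 0], "gripper": 0.0}, {"travel": [-0.0037, -0.0013, -0.0094], "dr": [0, 8.08, 0], "gripper": 0.0}]
[{"travel": [-0.0023, -0.0013, -0.0098], "dr": [0, 8.08, 0], "gripper": 0.0}, {"travel": [-0.0009, -0.0013, -0.01], "dr": [0, 8.08, 0], "gripper": 0.0}, {"travel": [0.0005, -0.0013, -0.01], "dr": [0, 8.08, 0], "gripper": 0.0}]
```

Emit:
{"api": "arm_command", "payload": {
  "plan": [
    {"travel": [-0.01,-0.002,0.001],"dr": [0,8.1,0],"gripper": 0.0},
    {"travel": [-0.01,-0.002,-0.001],"dr": [0,8.1,0],"gripper": 0.0},
    {"travel": [-0.01,-0.002,-0.002],"dr": [0,8.1,0],"gripper": 0.0},
    {"travel": [-0.009,-0.002,-0.003],"dr": [0,8.1,0],"gripper": 0.0},
    {"travel": [-0.009,-0.002,-0.005],"dr": [0,8.1,0],"gripper": 0.0}
  ]
}}

```text
time_s: 4.5
tool_pos: [0.5118, 0.2122, 0.0822]
orientation: [-0.597, -0.372, 0.371, 0.606]
wrist_force: [0.7, -0.2, -1.7]
gripper_width: 0.0128
```

Emit:
{"api": "arm_command", "payload": {
  "plan": [
    {"travel": [-0.008,-0.002,-0.006],"dr": [0,8.1,0],"gripper": 0.0},
    {"travel": [-0.007,-0.002,-0.007],"dr": [0,8.1,0],"gripper": 0.0},
    {"travel": [-0.006,-0.002,-0.008],"dr": [0,8.1,0],"gripper": 0.0},
    {"travel": [-0.005,-0.002,-0.009],"dr": [0,8.1,0],"gripper": 0.0},
    {"travel": [-0.004,-0.002,-0.009],"dr": [0,8.1,0],"gripper": 0.0}
  ]
}}

```text
time_s: 5.0
tool_pos: [0.5189, 0.1616, 0.0924]
orientation: [-0.691, -0.13, 0.132, 0.699]
wrist_force: [0.2, -0.1, -1.1]
gripper_width: 0.0129
```

Emit:
{"api": "arm_command", "payload": {
  "plan": [
    {"travel": [-0.002,-0.001,-0.01],"dr": [0,8.1,0],"gripper": 0.0},
    {"travel": [-0.001,-0.001,-0.01],"dr": [0,8.1,0],"gripper": 0.0},
    {"travel": [0,-0.001,-0.01],"dr": [0,8,0],"gripper": 0.0}
  ]
}}

```text
time_s: 5.3
tool_pos: [0.5223, 0.1314, 0.0957]
orientation: [-0.703, 0.025, -0.022, 0.711]
wrist_force: [0.3, -0.1, -1.5]
gripper_width: 0.0125
```

Run:
```python
from h import *
s,p,ph,M=pose();print(M.round(4),s["qpos"].round(2))
plan([(.527,.13,.035,0)],0.)
```

```text
[[ 0.9978 -0.005   0.0662]
 [-0.0661  0.0119  0.9977]
 [-0.0058 -0.9999  0.0116]] [ 0.27  0.55 -0.7   1.93  0.46  0.83 -0.75]
now [0.5223 0.1314 0.0957] -3.79 tilt 0.74 w 0.0125 t 5.3
[{"travel": [0.0024, 0.0303, -0.0006], "dr": [0, -1.9, 0], "gripper": 0.0}, {"travel": [0.0024, 0.0303, -0.0006], "dr": [0, -1.9, 0], "gripper": 0.0}]
```

Emit:
{"api": "arm_command", "payload": {
  "plan": [
    {"travel": [0.002,0.03,0],"dr": [-0.6,-1.9,-0.4],"gripper": 0.0},
    {"travel": [0.002,0.03,0],"dr": [0,-1.9,0],"gripper": 0.0},
    {"travel": [0,0.008,0],"dr": [0,0,0],"gripper": 0.0},
    {"travel": [0,0.001,0],"dr": [0,0,0],"gripper": 0.0}
  ]
}}

```text
time_s: 5.7
tool_pos: [0.5282, 0.1305, 0.0269]
orientation: [0.707, 0.001, 0.004, -0.707]
wrist_force: [-0.3, 0.0, -1.2]
gripper_width: 0.0128
```

Run:
```python
from h import *
s,p,ph,M=pose();print(M.round(4),p)
t=r.snapshot("top");sd=r.snapshot("side");cv2.imwrite("pics/top2.png",t);cv2.imwrite("pics/side2.png",sd)
a=cv2.resize(t[180:260,190:330],None,fx=3,fy=3);b=cv2.resize(sd[160:310,230:365],None,fx=3,fy=3)
a=cv2.copyMakeBorder(a,0,450-240,0,0,0);cv2.imwrite("pics/c4.png",np.hstack([a,b])[:,:800])
```

```text
[[ 1.0e+00  6.1e-03  4.3e-03]
 [-4.3e-03 -1.0e-04  1.0e+00]
 [ 6.1e-03 -1.0e+00 -0.0e+00]] [0.52818689 0.13054469 0.02691047]
```

View pics/c4.png

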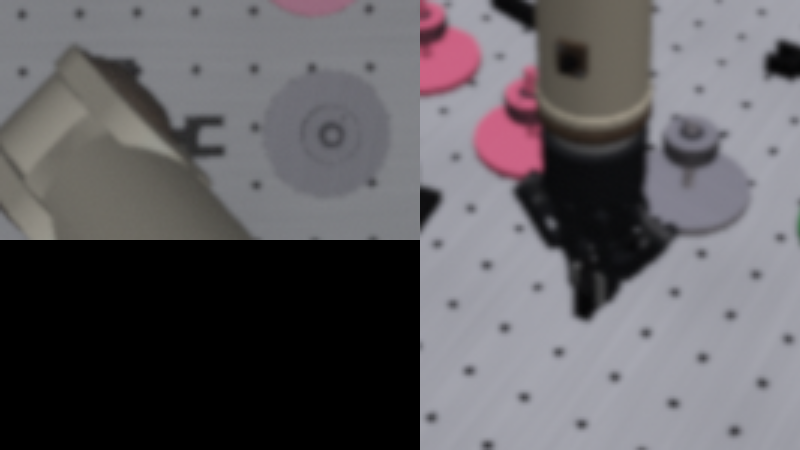

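Run:
```python
from h import *
t=cv2.imread("pics/top2.png");g=cv2.cvtColor(t,cv2.COLOR_BGR2GRAY)[212:240,248:272].astype(int)
print(g[:, 4:20])
# prong columns: dark-weighted centroid
w=np.clip(100-g[3:23,9:15],0,None);print(back("top",[(264.5,225.2),(252,225.2)],.049))
```

```text
[[128 130 128 129 129 129 128 128 129 128 128 128 129 129 129 127]
 [129 128 129 129 129 128 128 129 127 127 127 128 128 127 126 128]
 [126 128 126 127 127 128 126 127 127 126 127 127 125 126 126 126]
 [129 129 128 127 128 127 128 127 127 127 126 127 127 126 126 126]
 [127 128 127 128 128 128 127 127 127 126 128 126 127 126 127 126]
 [124 123 122 122 123 120 121 121 121 121 121 121 123 123 125 127]
 [105 103 102  99  97  96  96  96  97  96  96  99 108 119 126 126]
 [ 80  71  71  66  62  63  62  64  63  62  65  72  95 116 125 127]
 [ 67  51  49  48  48  45  46  48  47  49  47  61  91 116 126 127]
 [ 64  47  44  46  52  59  66  68  66  67  69  74  97 118 127 128]
 [ 54  48  44  47  64  90 101 103 104 103 104 106 114 121 126 127]
 [ 46  43  45  53  83 109 121 123 122 123 124 123 124 125 126 127]
 [ 44  45  45  62  96 119 125 127 128 126 127 127 128 127 127 127]
 [ 45  44  44  65 103 121 127 127 126 127 128 126 126 126 127 126]
 [ 45  42  46  66 104 123 128 127 126 126 126 126 126 126 125 126]
 [ 45  45  44  65  99 117 120 121 121 120 120 120 121 124 126 125]
 [ 50  45  45  54  80  93  94  95  95  93  93  94 102 116 124 126]
 [ 52  46  45  47  55  60  59  60  62  60  56  61  82 110 124 127]
 [ 56  48  45  43  45  46  46  45  48  47  46  50  75 108 123 126]
 [ 62  56  54  56  58  59  59  62  65  64  66  70  88 112 122 125]
 [ 67  64  73  83  87  88  89  96 102 103 104 105 111 120 124 125]
 [ 75  71  85 102 111 113 116 119 122 123 123 123 124 125 126 127]
 [ 83  75  83  98 116 123 126 126 128 127 127 127 127 126 127 128]
 [ 81  77  78  86 102 117 125 127 127 127 127 126 127 127 126 127]
 [ 79  75  75  78  86 103 116 123 125 127 127 126 125 126 125 125]
 [ 76  74  75  77  80  87 102 116 124 126 126 126 125 126 125 123]
 [ 77  75  76  78  85  84  90 106 119 123 126 125 124 126 126 125]
 [ 78  76  74  78  87  89  88  96 112 121 125 126 125 125 126 126]]
[[0.52708147 0.04837358 0.049     ]
 [0.5275999  0.07929931 0.049     ]]
```

Fork tip at (264,225) in top, slot centred on row 225.0, which is x≈0.5274; the rod axis is at 0.5276 in the same camera. That lines up for the slide.

Emit:
{"api": "arm_command", "payload": {
  "plan": [
    {"travel": [0,0.003,-0.015],"dr": [0,0,0],"gripper": 0.0},
    {"travel": [0,0.002,-0.02],"dr": [0,0,0],"gripper": 0.0},
    {"travel": [0,0,-0.02],"dr": [0,0,0],"gripper": 0.0},
    {"travel": [0,0,-0.01],"dr": [0,0,0],"gripper": 0.0}
  ]
}}

```text
time_s: 6.2
tool_pos: [0.5313, 0.0647, 0.0266]
orientation: [-0.706, -0.004, -0.006, 0.708]
wrist_force: [-0.5, 15.4, -3.2]
gripper_width: 0.0129
```

Run:
```python
from h import *
s,p,ph,M=pose();print(M.round(4),p,ph,s["wrist_force"].round(2),s["moment"].round(3))
```

```text
[[ 0.9999  0.0143  0.0016]
 [-0.0016  0.0023  1.    ]
 [ 0.0143 -0.9999  0.0023]] [0.53126869 0.0646648  0.02657835] -0.094089701111118 [-0.51 15.37 -3.22] [ 3.617  0.37  -0.259]
```

Emit:
{"api": "arm_command", "payload": {
  "plan": [
    {"travel": [-0.001,0,0.02],"dr": [0,0,0.4],"gripper": 0.0},
    {"travel": [-0.002,0.003,0],"dr": [0,0,0.4],"gripper": 0.0},
    {"travel": [-0.001,0.003,0],"dr": [0,0,0],"gripper": 0.0}
  ]
}}

```text
time_s: 6.5
tool_pos: [0.5292, 0.0811, 0.0226]
orientation: [-0.706, 0.001, -0.004, 0.708]
wrist_force: [-0.2, -0.6, -2.1]
gripper_width: 0.0128
```

Run:
```python
from h import *
s,p,ph,M=pose();print(M.round(4),p,ph,s["wrist_force"].round(2),s["moment"].round(3))
t=r.snapshot("top");cv2.imwrite("pics/top3.png",t);g=cv2.cvtColor(t,cv2.COLOR_BGR2GRAY)[212:240,256:296].astype(int)
print(g[5:22:2,::1])
```

```text
[[ 1.      0.0039  0.0079]
 [-0.0079  0.0018  1.    ]
 [ 0.0039 -1.      0.0019]] [0.52924739 0.08113634 0.02257215] -0.4526084034513063 [-0.25 -0.58 -2.11] [ 0.005  0.028 -0.004]
[[117 119 121 124 126 126 128 130 131 127 115  93  71  60  56  51  48  58
   81  99 107 105  98  94  95  94  93  95 104 109 110 109 109 109 110 109
  104  97  97  99]
 [121 124 125 128 128 131 132 133 134 135 136 128 108  82  65  57  52  48
   49  50  50  50  50  50  50  48  49  64  93 106 109 110 109 109 108 100
   94  99 104 105]
 [116 122 127 130 130 133 135 136 137 139 140 141 138 127 104  77  60  53
   50  53  69  77  77  76  77  78  78  83  98 107 110 108 110 106  97  93
   99 104 105 105]
 [109 107 114 126 132 136 137 139 140 141 142 143 143 144 140 125  99  72
   54  58  81  97 106 106 109 109 108 109 109 111 110 109 109 106  96  96
  103 105 103 100]
 [ 97  96  98 107 123 133 138 140 142 142 144 145 146 148 147 148 139 120
   89  74  94 108 111 110 111 110 110 109 108 110 109 108 109 106  98  98
  104 105 105  98]
 [ 99  98  97  97  98 108 118 124 131 137 140 143 145 147 147 148 148 146
  134 112  91  84  86  87  87  87  86  90  99 107 109 108 109 108 100  99
  105 106 107 104]
 [ 99  98  97  97  96  95  96  97  96  98 101 107 113 121 132 136 141 145
  147 143 129 102  71  50  46  44  47  55  78  99 108 107 109 108 103  97
  100 103 104 105]
 [100 100  99  99  98  96  95  96  94  94  92  92  89  90  91  93  97 108
  120 131 136 136 124  95  72  65  71  79  93 103 109 109 111 109 108 106
  100  98 101 105]
 [101 102 100 100  99  99  98  96  96  94  93  92  92  91  89  87  86  85
   83  87  90 103 114 116 109 101 103 105 107 107 108 109 110 109 109 109
  108 105 102  99]]
```

Emit:
{"api": "arm_command", "payload": {
  "plan": [
    {"travel": [-0.001,0.003,-0.01],"dr": [0,-0.4,0.2],"gripper": 0.0},
    {"travel": [0,0.002,-0.005],"dr": [0,0,0],"gripper": 0.0}
  ]
}}

```text
time_s: 6.75
tool_pos: [0.5279, 0.0664, 0.0174]
orientation: [-0.706, -0.001, 0.0, 0.708]
wrist_force: [-2.9, 5.8, 10.7]
gripper_width: 0.0127
```

Run:
```python
from h import *
s,p,ph,M=pose();print(M.round(4),p,ph,s["wrist_force"].round(2),s["moment"].round(3))
```

```text
[[ 1.      0.001  -0.0016]
 [ 0.0016  0.0029  1.    ]
 [ 0.001  -1.      0.0029]] [0.52794094 0.06640667 0.01738329] 0.09306264003780133 [-2.91  5.76 10.69] [ 0.723  0.548 -0.092]
```

Emit:
{"api": "arm_command", "payload": {
  "plan": [
    {"travel": [0,-0.002,0.001],"dr": [0,0,0],"gripper": 0.0},
    {"travel": [0,0,0],"dr": [0,0,0],"gripper": 0.0}
  ]
}}

```text
time_s: 6.95
tool_pos: [0.528, 0.0653, 0.0192]
orientation: [-0.706, -0.0, -0.0, 0.708]
wrist_force: [-0.8, -0.2, -2.6]
gripper_width: 0.013
```

Run:
```python
from h import *
s,p,ph,M=pose();print(M.round(4),p,ph,s["wrist_force"].round(2),s["moment"].round(3))
```

```text
[[ 1.0e+00  7.0e-04  4.0e-04]
 [-4.0e-04  2.1e-03  1.0e+00]
 [ 7.0e-04 -1.0e+00  2.1e-03]] [0.52797706 0.06533988 0.01920493] -0.02172086090461585 [-0.76 -0.24 -2.63] [ 0.111  0.004 -0.005]
```

Emit:
{"api": "arm_command", "payload": {
  "plan": [
    {"travel": [0,0,-0.006],"dr": [0,0,0],"gripper": 0.0},
    {"travel": [0,0,-0.006],"dr": [0,0,0],"gripper": 0.0},
    {"travel": [0,0,-0.005],"dr": [0,0,0],"gripper": 0.0}
  ]
}}

```text
time_s: 7.25
tool_pos: [0.5277, 0.047, 0.0189]
orientation: [-0.706, -0.0, 0.0, 0.708]
wrist_force: [0.5, 0.8, -1.5]
gripper_width: 0.013
```

Run:
```python
from h import *
s,p,ph,M=pose();print(M.round(4),p,ph,s["wrist_force"].round(2),s["moment"].round(3))
```

```text
[[ 1.0e+00  2.0e-04 -3.0e-04]
 [ 3.0e-04  1.8e-03  1.0e+00]
 [ 2.0e-04 -1.0e+00  1.8e-03]] [0.52766529 0.04702027 0.01886967] 0.01699594955090448 [ 0.54  0.81 -1.51] [0.058 0.031 0.012]
```

Going under the collar freely. Continue toward home.

Emit:
{"api": "arm_command", "payload": {
  "plan": [
    {"travel": [0.0005,0,-0.006],"dr": [0,0,0],"gripper": 0.0},
    {"travel": [0,0,-0.005],"dr": [0,0,0],"gripper": 0.0},
    {"travel": [0,0,-0.004],"dr": [0,0,0],"gripper": 0.0}
  ]
}}

```text
time_s: 7.55
tool_pos: [0.5281, 0.0296, 0.0186]
orientation: [-0.707, 0.0, -0.0, 0.708]
wrist_force: [-0.3, -0.8, -1.2]
gripper_width: 0.0131
```

Emit:
{"api": "arm_command", "payload": {
  "plan": [
    {"travel": [0,0,-0.003],"dr": [0,0,0],"gripper": 0.0}
  ]
}}

```text
time_s: 7.65
tool_pos: [0.5281, 0.0267, 0.0186]
orientation: [-0.706, 0.0, -0.0, 0.708]
wrist_force: [-1.5, 7.4, -0.1]
gripper_width: 0.0127
```

Run:
```python
from h import *
s,p,ph,M=pose();print(p,ph,s["wrist_force"].round(2),s["moment"].round(3))
```

```text
[0.52811121 0.02672111 0.01862853] -0.0750366739222624 [-1.54  7.45 -0.13] [ 1.628  0.291 -0.005]
```

Emit:
{"api": "arm_command", "payload": {
  "plan": [
    {"travel": [0,0.002,0.0005],"dr": [0,0,0],"gripper": 0.0},
    {"travel": [0,0,0],"dr": [0,0,0],"gripper": 0.03},
    {"travel": [0,0,0],"dr": [0,0,0],"gripper": 0.03},
    {"travel": [0,0,0],"dr": [0,0,0],"gripper": 0.03}
  ]
}}

```text
time_s: 8.05
tool_pos: [0.5292, 0.0272, 0.0184]
orientation: [-0.707, -0.0, -0.001, 0.708]
wrist_force: [-0.9, -0.0, 0.1]
gripper_width: 0.0299
```

Emit:
{"api": "arm_command", "payload": {
  "plan": [
    {"travel": [0,0,0.02],"dr": [0,0,0],"gripper": 0.03},
    {"travel": [0,-0.04,0.02],"dr": [0,0,0],"gripper": 0.05},
    {"travel": [0,-0.045,0.02],"dr": [0,0,0],"gripper": 0.0854},
    {"travel": [0,-0.045,0.04],"dr": [0,0,0],"gripper": 0.0854}
  ]
}}

```text
time_s: 8.45
tool_pos: [0.5254, 0.1155, 0.1373]
orientation: [0.708, -0.008, -0.001, -0.706]
wrist_force: [1.5, 0.3, -0.6]
gripper_width: 0.0722
```

Run:
```python
from h import *
s,p,ph,M=pose();print(M.round(4),p,ph,s["wrist_force"].round(2),s["qpos"].round(2))
t=r.snapshot("top");sd=r.snapshot("side");cv2.imwrite("pics/top4.png",t);cv2.imwrite("pics/side4.png",sd)
a=cv2.resize(t[190:260,240:340],None,fx=4,fy=4,interpolation=3);b=cv2.resize(sd[175:250,280:365],None,fx=4.7,fy=4.7,interpolation=3)[:352]
a=cv2.copyMakeBorder(a,0,352-280,0,0,0);cv2.imwrite("pics/c5.png",np.hstack([a,b])[:,:800])
```

```text
[[ 0.9999 -0.0128  0.0102]
 [-0.0103 -0.0033  0.9999]
 [-0.0127 -0.9999 -0.0035]] [0.52540251 0.11547542 0.13728699] -0.5889086516808834 [ 1.54  0.3  -0.62] [ 0.33  0.5  -0.75  1.9   0.43  0.92 -0.64]
```

View pics/c5.png

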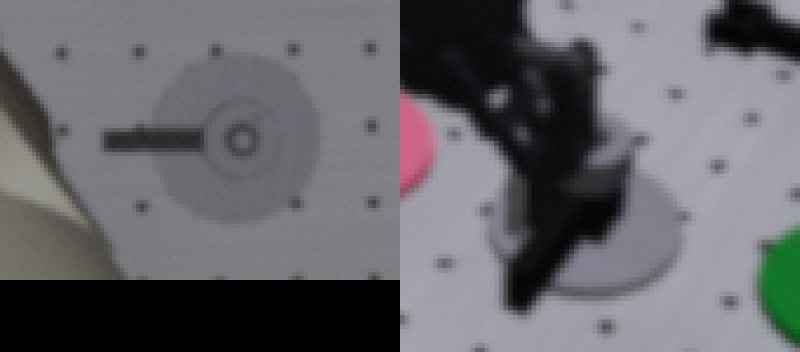

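The tall gauge is seated: in the top crop the tongue runs from (103,140) to under the collar at (242,140), and the side crop shows it on the base under the collar. Now I'll check home and the collar height.

Run:
```python
from h import *
print("tongue end",back("top",[(265.3,224.9)],.042),"expect y",-.037+.085)
th=np.linspace(0,2*np.pi,361)
def ring(z,rad):return np.c_[.5273+rad*np.cos(th),-.037+rad*np.sin(th),0*th+z]
for z in(.045,.0475,.050):
    q=proj("side",ring(z,.024));q2=proj("side",ring(z+.022,.024))
    print(z,"bottom v",q[:,1].max().round(2),"top v",q2[:,1].min().round(2),"lr",q[:,0].min().round(1),q[:,0].max().round(1))
print("base",proj("side",ring(.01,.055))[:,1].min(),proj("side",ring(.0,.055))[:,1].max(),"rodtop",proj("side",[(.5273,-.037,.087)]))
s=cv2.cvtColor(cv2.imread("pics/side0.png"),cv2.COLOR_BGR2GRAY)
print("col",s[194:246,314:325].mean(1).round(0).astype(int))
```

```text
tongue end [[0.5276816  0.04648606 0.042     ]] expect y 0.04800000000000001
0.045 bottom v 217.37 top v 198.67 lr 310.1 328.7
0.0475 bottom v 216.64 top v 197.93 lr 310.1 328.8
0.05 bottom v 215.91 top v 197.18 lr 310.2 328.8
base 207.48812043705706 238.52491587979938 rodtop [[320.14351101 198.61887822]]
col [158 158 157 151 136 120 112 105  97  90  85  87 101 113 111  95  69  49
  44  46  56  76  97 108 111 112 113 115 118 123 125 126 126 126 127 127
 127 127 127 127 125 116  97  91 114 140 152 154 150 142 136 140]
```

Run:
```python
from h import *
s,p,ph,M=pose()
plan([(p[0],p[1]-.015,.15,5),(.5276,-.0373,.15,60)],.0854)
```

```text
now [0.5287 0.1241 0.1419] -0.04 tilt 0.21 w 0.0841 t 8.55
[{"travel": [0.0, -0.0081, -0.015], "dr": [0, -5.04, 0], "gripper": 0.0854}, {"travel": [-0.002, 0.0, -0.0208], "dr": [0, -7.86, 0], "gripper": 0.0854}, {"travel": [-0.0048, 0.0, -0.0204], "dr": [0, -7.86, 0], "gripper": 0.0854}, {"travel": [-0.0075, 0.0, -0.0195], "dr": [0, -7.86, 0], "gripper": 0.0854}, {"travel": [-0.0101, 0.0, -0.0183], "dr": [0, -7.86, 0], "gripper": 0.0854}]
[{"travel": [-0.0125, 0.0, -0.0167], "dr": [0, -7.86, 0], "gripper": 0.0854}, {"travel": [-0.0147, 0.0, -0.0149], "dr": [0, -7.86, 0], "gripper": 0.0854}, {"travel": [-0.0166, 0.0, -0.0127], "dr": [0, -7.86, 0], "gripper": 0.0854}]
```

Emit:
{"api": "arm_command", "payload": {
  "plan": [
    {"travel": [0,-0.008,-0.015],"dr": [0,-5,0],"gripper": 0.0854},
    {"travel": [-0.002,0,-0.021],"dr": [0,-7.9,0],"gripper": 0.0854},
    {"travel": [-0.005,0,-0.02],"dr": [0,-7.9,0],"gripper": 0.0854},
    {"travel": [-0.008,0,-0.02],"dr": [0,-7.9,0],"gripper": 0.0854},
    {"travel": [-0.01,0,-0.018],"dr": [0,-7.9,0],"gripper": 0.0854}
  ]
}}

```text
time_s: 9.05
tool_pos: [0.5294, 0.0285, 0.1512]
orientation: [-0.666, -0.236, 0.232, 0.668]
wrist_force: [0.8, -0.3, -0.7]
gripper_width: 0.0854
```

Emit:
{"api": "arm_command", "payload": {
  "plan": [
    {"travel": [-0.013,0,-0.017],"dr": [0,-7.9,0],"gripper": 0.0854},
    {"travel": [-0.015,0,-0.015],"dr": [0,-7.9,0],"gripper": 0.0854},
    {"travel": [-0.017,0,-0.013],"dr": [0,-7.9,0],"gripper": 0.0854},
    {"travel": [0,0,0],"dr": [0,0,0],"gripper": 0.0854}
  ]
}}

```text
time_s: 9.45
tool_pos: [0.5304, -0.0427, 0.1486]
orientation: [-0.602, -0.372, 0.37, 0.602]
wrist_force: [0.5, -0.3, -0.5]
gripper_width: 0.0851
```

Run:
```python
from h import *
s,p,ph,M=pose();print(M.round(4),s["qpos"].round(2))
plan([(.5276,-.0373,.10,ph)],.0854)
```

```text
[[ 4.501e-01  2.000e-03 -8.930e-01]
 [ 8.930e-01  2.500e-03  4.501e-01]
 [ 3.100e-03 -1.000e+00 -7.000e-04]] [ 0.81  0.57 -1.01  1.91  0.58  0.99  0.64]
now [ 0.5304 -0.0427  0.1486] 63.25 tilt 0.18 w 0.0851 t 9.45
[{"travel": [0.0018, 0.0243, 0.0025], "dr": [0, -0.0, 0], "gripper": 0.0854}, {"travel": [0.0018, 0.0243, 0.0025], "dr": [0, -0.0, 0], "gripper": 0.0854}]
```

Emit:
{"api": "arm_command", "payload": {
  "plan": [
    {"travel": [0.002,0.024,0.003],"dr": [0,0,0],"gripper": 0.0854},
    {"travel": [0.002,0.024,0.003],"dr": [0,0,0],"gripper": 0.0854}
  ]
}}

```text
time_s: 9.65
tool_pos: [0.5297, -0.0369, 0.1016]
orientation: [0.604, 0.371, -0.365, -0.603]
wrist_force: [-0.6, -0.8, -0.7]
gripper_width: 0.0855
```

Run:
```python
from h import *
s,p,ph,M=pose();print(M[:,1].round(4),s["wrist_force"])
plan([(.5276,-.0373,.049,63)],.0854)
```

```text
[ 0.0081  0.0027 -1.    ] [-0.61739898 -0.75788692 -0.73123736]
now [ 0.5297 -0.0369  0.1016] 62.76 tilt 0.49 w 0.0855 t 9.65
[{"travel": [-0.0007, 0.0263, 0.0009], "dr": [0, -0.12, 0], "gripper": 0.0854}, {"travel": [-0.0007, 0.0263, 0.0009], "dr": [0, -0.12, 0], "gripper": 0.0854}]
```

Emit:
{"api": "arm_command", "payload": {
  "plan": [
    {"travel": [-0.001,0.026,0.001],"dr": [0,0,0],"gripper": 0.0854},
    {"travel": [-0.001,0.024,0.001],"dr": [0,0,0],"gripper": 0.0854},
    {"travel": [0,0,0],"dr": [0,0,0],"gripper": 0.0854}
  ]
}}

```text
time_s: 9.95
tool_pos: [0.5248, -0.0347, 0.0472]
orientation: [-0.604, -0.369, 0.364, 0.605]
wrist_force: [-0.6, -0.6, 0.3]
gripper_width: 0.0854
```

Run:
```python
from h import *
s,p,ph,M=pose();print(M.round(4),s["wrist_force"])
plan([(.5276,-.0373,.049,63)],.0854)
```

```text
[[ 0.4624  0.0042 -0.8867]
 [ 0.8866  0.0048  0.4624]
 [ 0.0062 -1.     -0.0015]] [-0.58205327 -0.61369707  0.33192974]
now [ 0.5248 -0.0347  0.0472] 62.46 tilt 0.36 w 0.0854 t 9.95
[{"travel": [-0.001, -0.0018, -0.0037], "dr": [0, -0.54, 0], "gripper": 0.0854}]
```

Emit:
{"api": "arm_command", "payload": {
  "plan": [
    {"travel": [-0.001,-0.0015,-0.0035],"dr": [0,0,0],"gripper": 0.053},
    {"travel": [0,0,0],"dr": [0,0,0],"gripper": 0.053},
    {"travel": [0,0,0],"dr": [0,0,0],"gripper": 0.053}
  ]
}}

```text
time_s: 10.25
tool_pos: [0.529, -0.0353, 0.0509]
orientation: [-0.604, -0.369, 0.364, 0.605]
wrist_force: [-0.2, -0.7, -0.0]
gripper_width: 0.0528
```

Run:
```python
from h import *
s,p,ph,M=pose();print((M.T@s["wrist_force"]).round(2),s["moment"].round(3))
plan([(.5276,-.0373,.0485,63)],.0854)
```

```text
[-0.66  0.01 -0.17] [-0.012 -0.038  0.024]
now [ 0.529  -0.0353  0.0509] 62.43 tilt 0.49 w 0.0528 t 10.25
[{"travel": [-0.0024, 0.0024, 0.0003], "dr": [0, -0.57, 0], "gripper": 0.0854}]
```

Emit:
{"api": "arm_command", "payload": {
  "plan": [
    {"travel": [-0.002,0.002,0],"dr": [0,0,0],"gripper": 0.053},
    {"travel": [0,0,0],"dr": [0,0,0],"gripper": 0.046},
    {"travel": [0,0,0],"dr": [0,0,0],"gripper": 0.046},
    {"travel": [0,0,0],"dr": [0,0,0],"gripper": 0.04}
  ]
}}

```text
time_s: 10.65
tool_pos: [0.5295, -0.0368, 0.0509]
orientation: [0.605, 0.37, -0.362, -0.605]
wrist_force: [0.4, 1.9, -2.1]
gripper_width: 0.0461
```

Run:
```python
from h import *
s,p,ph,M=pose();print((M.T@s["wrist_force"]).round(2),s["moment"].round(3))
plan([(.5276,-.0373,.0485,63)],.0854)
```

```text
[1.8  2.12 0.55] [ 0.132 -0.105  0.047]
now [ 0.5295 -0.0368  0.0509] 62.41 tilt 0.67 w 0.0461 t 10.65
[{"travel": [-0.0014, 0.0024, 0.0014], "dr": [0, -0.59, 0], "gripper": 0.0854}]
```

Emit:
{"api": "arm_command", "payload": {
  "plan": [
    {"travel": [0,0.0004,0],"dr": [0,8.5,0],"gripper": 0.04},
    {"travel": [0,0.0004,0],"dr": [0,8.5,0],"gripper": 0.04},
    {"travel": [0,0.0004,0],"dr": [0,8.5,0],"gripper": 0.04}
  ]
}}

```text
time_s: 10.95
tool_pos: [0.5291, -0.0372, 0.0496]
orientation: [-0.671, -0.224, 0.217, 0.673]
wrist_force: [-0.0, 0.7, -0.9]
gripper_width: 0.0459
```

```bash
cat >> h.py <<'E'
def st():
    s,p,ph,M=pose();print("p",p.round(4),"phi",round(ph,2),"Ft",(M.T@s["wrist_force"]).round(2),"Mw",s["moment"].round(3),"y",M[:,1].round(4),"w",round(s["gripper_width"],4),"q7",s["qpos"].round(2)[[0,2,4,6]],"t",s["time_s"])
E
python3 -c "
from h import *
st()"
```

```text
p [ 0.5291 -0.0372  0.0496] phi 36.36 Ft [0.38 0.95 0.57] Mw [0.053 0.161 0.093] y [ 0.0094  0.0061 -0.9999] w 0.0459 q7 [ 0.63 -0.78  0.65  0.11] t 10.95
```

Emit:
{"api": "arm_command", "payload": {
  "plan": [
    {"travel": [0,0.0004,0],"dr": [0,8.5,0],"gripper": 0.04},
    {"travel": [0,0.0004,0],"dr": [0,8.5,0],"gripper": 0.04},
    {"travel": [0,0.0004,0],"dr": [0,8.5,0],"gripper": 0.04},
    {"travel": [0,0.0004,0],"dr": [0,8.5,0],"gripper": 0.04}
  ]
}}

```text
time_s: 11.35
tool_pos: [0.5285, -0.0374, 0.0481]
orientation: [-0.705, -0.015, 0.009, 0.709]
wrist_force: [-0.5, 0.9, -1.4]
gripper_width: 0.0458
```

```bash
python3 -c "
from h import *
st()"
```

```text
p [ 0.5285 -0.0374  0.0481] phi 1.99 Ft [-0.43  1.38  0.91] Mw [0.056 0.163 0.067] y [ 0.0083  0.0056 -0.9999] w 0.0458 q7 [ 0.53 -0.64  0.53 -0.39] t 11.35
```

Emit:
{"api": "arm_command", "payload": {
  "plan": [
    {"travel": [0,0.0004,0],"dr": [0,8.5,0],"gripper": 0.04},
    {"travel": [0,0.0004,0],"dr": [0,8.5,0],"gripper": 0.04},
    {"travel": [0,0.0004,0],"dr": [0,8.5,0],"gripper": 0.04}
  ]
}}

```text
time_s: 11.65
tool_pos: [0.528, -0.0373, 0.047]
orientation: [-0.69, 0.143, -0.148, 0.694]
wrist_force: [-0.7, 0.7, -0.9]
gripper_width: 0.0462
```

```bash
python3 -c "
from h import *
st()"
```

```text
p [ 0.528  -0.0373  0.047 ] phi -23.78 Ft [-0.89  0.91  0.39] Mw [0.076 0.095 0.106] y [ 0.0076  0.0054 -1.    ] w 0.0462 q7 [ 0.45 -0.53  0.44 -0.77] t 11.65
```

Emit:
{"api": "arm_command", "payload": {
  "plan": [
    {"travel": [0,0.0004,0],"dr": [0,8.5,0],"gripper": 0.04},
    {"travel": [0,0.0004,0],"dr": [0,8.5,0],"gripper": 0.04}
  ]
}}

```text
time_s: 11.85
tool_pos: [0.5277, -0.0372, 0.0462]
orientation: [-0.66, 0.246, -0.249, 0.665]
wrist_force: [-1.1, 0.2, -1.4]
gripper_width: 0.046
```

```bash
python3 -c "
from h import *
st()
[ (r.snapshot('top'),st()) for _ in range(3)]"
```

```text
p [ 0.5277 -0.0372  0.0462] phi -40.97 Ft [-1.01  1.44 -0.59] Mw [0.04  0.084 0.126] y [ 0.0072  0.0054 -1.    ] w 0.046 q7 [ 0.39 -0.45  0.38 -1.02] t 11.85
p [ 0.5277 -0.0372  0.0462] phi -41.37 Ft [-1.06  1.52  1.76] Mw [ 0.181 -0.026 -0.089] y [ 0.0072  0.0052 -1.    ] w 0.0459 q7 [ 0.39 -0.45  0.38 -1.02] t 11.9
p [ 0.5277 -0.0371  0.0462] phi -40.69 Ft [-0.11  1.17  0.79] Mw [-0.029  0.044 -0.124] y [ 0.0071  0.0049 -1.    ] w 0.0461 q7 [ 0.39 -0.45  0.38 -1.01] t 11.95
p [ 0.5277 -0.0371  0.0462] phi -40.45 Ft [-0.45  0.27  0.59] Mw [-0.103  0.081 -0.122] y [ 0.007   0.0049 -1.    ] w 0.046 q7 [ 0.39 -0.46  0.38 -1.01] t 12.0
```

Emit:
{"api": "arm_command", "payload": {
  "plan": [
    {"travel": [0,0.0004,0],"dr": [0,8.5,0],"gripper": 0.04},
    {"travel": [0,0.0004,0],"dr": [0,8.5,0],"gripper": 0.04}
  ]
}}

```text
time_s: 12.2
tool_pos: [0.5275, -0.0369, 0.0454]
orientation: [-0.618, 0.338, -0.34, 0.623]
wrist_force: [0.3, 0.3, -0.4]
gripper_width: 0.046
```

```bash
python3 -c "
from h import *
st()"
```

```text
p [ 0.5275 -0.0369  0.0454] phi -57.35 Ft [-0.11  0.42  0.4 ] Mw [0.017 0.142 0.077] y [ 0.0065  0.0054 -1.    ] w 0.046 q7 [ 0.33 -0.38  0.32 -1.25] t 12.2
```

Emit:
{"api": "arm_command", "payload": {
  "plan": [
    {"travel": [0,0.0004,0],"dr": [0,8.5,0],"gripper": 0.04}
  ]
}}

```text
time_s: 12.3
tool_pos: [0.5274, -0.0368, 0.0451]
orientation: [-0.59, 0.384, -0.385, 0.596]
wrist_force: [-0.2, 1.1, -0.8]
gripper_width: 0.0461
```

```bash
python3 -c "
from h import *
st()"
```

```text
p [ 0.5274 -0.0368  0.0451] phi -65.93 Ft [-1.07  0.84  0.29] Mw [0.028 0.151 0.129] y [ 0.0062  0.0057 -1.    ] w 0.0461 q7 [ 0.3  -0.35  0.29 -1.38] t 12.3
```

Emit:
{"api": "arm_command", "payload": {
  "plan": [
    {"travel": [0,0.0004,0],"dr": [0,8.5,0],"gripper": 0.04}
  ]
}}

```text
time_s: 12.4
tool_pos: [0.5274, -0.0367, 0.0447]
orientation: [-0.56, 0.428, -0.428, 0.566]
wrist_force: [-0.7, 1.0, -0.4]
gripper_width: 0.0463
```

```bash
python3 -c "
from h import *
st()"
```

```text
p [ 0.5274 -0.0367  0.0447] phi -74.51 Ft [-1.11  0.42 -0.45] Mw [-0.039  0.091  0.079] y [ 0.006   0.0059 -1.    ] w 0.0463 q7 [ 0.27 -0.31  0.25 -1.5 ] t 12.4
```

Emit:
{"api": "arm_command", "payload": {
  "plan": [
    {"travel": [0,0.0004,0],"dr": [0,8.5,0],"gripper": 0.04}
  ]
}}

```text
time_s: 12.5
tool_pos: [0.5273, -0.0365, 0.0443]
orientation: [-0.526, 0.469, -0.469, 0.532]
wrist_force: [-0.5, 0.8, -0.8]
gripper_width: 0.0459
```

```bash
python3 -c "
from h import *
st()"
```

```text
p [ 0.5273 -0.0365  0.0443] phi -83.08 Ft [-0.85  0.78 -0.36] Mw [-0.115  0.148  0.095] y [ 0.0059  0.0061 -1.    ] w 0.0459 q7 [ 0.24 -0.27  0.22 -1.62] t 12.5
```

Emit:
{"api": "arm_command", "payload": {
  "plan": [
    {"travel": [0,0.0004,0],"dr": [0,8,0],"gripper": 0.04}
  ]
}}

```text
time_s: 12.6
tool_pos: [0.5273, -0.0363, 0.0439]
orientation: [-0.492, 0.505, -0.505, 0.498]
wrist_force: [0.3, 1.2, -0.6]
gripper_width: 0.0459
```

```bash
python3 -c "
from h import *
st()"
```

```text
p [ 0.5273 -0.0363  0.0439] phi -91.15 Ft [-1.16  0.58  0.25] Mw [-0.12   0.094  0.085] y [ 0.0056  0.0062 -1.    ] w 0.0459 q7 [ 0.22 -0.24  0.19 -1.74] t 12.6
```

Emit:
{"api": "arm_command", "payload": {
  "plan": [
    {"travel": [0,0.0004,0],"dr": [0,6,0],"gripper": 0.04}
  ]
}}

```text
time_s: 12.7
tool_pos: [0.5273, -0.0363, 0.0438]
orientation: [-0.465, 0.531, -0.53, 0.471]
wrist_force: [-2.2, 0.3, 4.9]
gripper_width: 0.0461
```

```bash
python3 -c "
from h import *
st()"
```

```text
p [ 0.5273 -0.0363  0.0438] phi -97.17 Ft [-0.06 -4.95 -2.21] Mw [-0.22   0.438  0.119] y [ 0.0054  0.0061 -1.    ] w 0.0461 q7 [ 0.19 -0.21  0.17 -1.82] t 12.7
```

Emit:
{"api": "arm_command", "payload": {
  "plan": [
    {"travel": [0,0,0],"dr": [0,2,0],"gripper": 0.04}
  ]
}}

```text
time_s: 12.8
tool_pos: [0.5273, -0.0362, 0.0438]
orientation: [-0.456, 0.538, -0.538, 0.462]
wrist_force: [0.1, 1.3, -1.2]
gripper_width: 0.0464
```

```bash
python3 -c "
from h import *
st()"
```

```text
p [ 0.5273 -0.0362  0.0438] phi -99.06 Ft [-1.29  1.22 -0.16] Mw [-0.27  0.03  0.13] y [ 0.0051  0.0058 -1.    ] w 0.0464 q7 [ 0.19 -0.2   0.16 -1.85] t 12.8
```

Run:
```python
from h import *
sd=r.snapshot("side");t=r.snapshot("top");cv2.imwrite("pics/side5.png",sd);cv2.imwrite("pics/top5.png",t)
a=cv2.resize(sd[180:250,280:360],None,fx=7,fy=7,interpolation=3);cv2.imwrite("pics/c6.png",a);st()
```

```text
p [ 0.5273 -0.0362  0.0438] phi -98.96 Ft [ 0.23 -0.84 -0.13] Mw [-0.237  0.147 -0.087] y [ 0.0052  0.006  -1.    ] w 0.0461 q7 [ 0.19 -0.2   0.16 -1.85] t 12.9
```

View pics/c6.png

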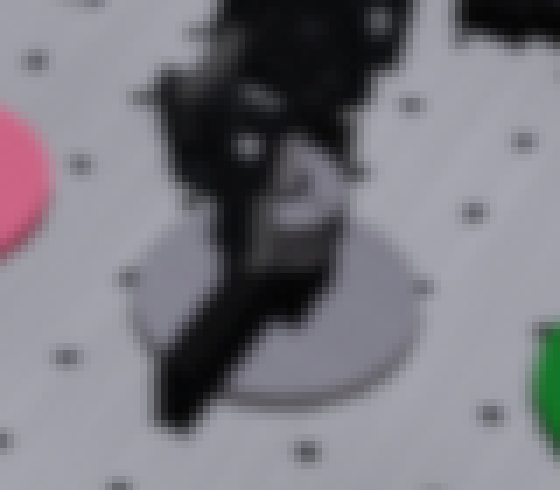

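Emit:
{"api": "arm_command", "payload": {
  "plan": [
    {"travel": [0,0,0],"dr": [0,0,0],"gripper": 0.07},
    {"travel": [0,0,0],"dr": [0,0,0],"gripper": 0.07},
    {"travel": [0,0,0],"dr": [0,0,0],"gripper": 0.07}
  ]
}}

```text
time_s: 13.2
tool_pos: [0.5275, -0.0363, 0.0437]
orientation: [-0.458, 0.537, -0.536, 0.464]
wrist_force: [-0.3, -0.9, 0.1]
gripper_width: 0.0699
```

Run:
```python
from h import *
st()
plan([(.5276,-.0373,.052,-99),(.5276,-.0373,.052,20)],.07)
```

```text
p [ 0.5275 -0.0363  0.0437] phi -98.6 Ft [ 0.92 -0.1  -0.18] Mw [-0.062  0.028 -0.032] y [ 0.0054  0.0066 -1.    ] w 0.0699 q7 [ 0.19 -0.21  0.17 -1.84] t 13.2
now [ 0.5275 -0.0363  0.0437] -98.6 tilt 0.49 w 0.0699 t 13.2
[{"travel": [0.0009, -0.0083, 0.0003], "dr": [0, 0.4, 0], "gripper": 0.07}, {"travel": [0.0, 0.0, 0.0], "dr": [0, -8.5, 0], "gripper": 0.07}, {"travel": [0.0, 0.0, 0.0], "dr": [0, -8.5, 0], "gripper": 0.07}, {"travel": [0.0, 0.0, 0.0], "dr": [0, -8.5, 0], "gripper": 0.07}, {"travel": [0.0, 0.0, 0.0], "dr": [0, -8.5, 0], "gripper": 0.07}]
[{"travel": [0.0, 0.0, 0.0], "dr": [0, -8.5, 0], "gripper": 0.07}, {"travel": [0.0, 0.0, 0.0], "dr": [0, -8.5, 0], "gripper": 0.07}, {"travel": [0.0, 0.0, 0.0], "dr": [0, -8.5, 0], "gripper": 0.07}, {"travel": [0.0, 0.0, 0.0], "dr": [0, -8.5, 0], "gripper": 0.07}, {"travel": [0.0, 0.0, 0.0], "dr": [0, -8.5, 0], "gripper": 0.07}]
[{"travel": [0.0, 0.0, 0.0], "dr": [0, -8.5, 0], "gripper": 0.07}, {"travel": [0.0, 0.0, 0.0], "dr": [0, -8.5, 0], "gripper": 0.07}, {"travel": [0.0, 0.0, 0.0], "dr": [0, -8.5, 0], "gripper": 0.07}, {"travel": [0.0, 0.0, 0.0], "dr": [0, -8.5, 0], "gripper": 0.07}, {"travel": [0.0, 0.0, 0.0], "dr": [0, -8.5, 0], "gripper": 0.07}]
```

Emit:
{"api": "arm_command", "payload": {
  "plan": [
    {"travel": [0.001,-0.008,0],"dr": [0,0,0],"gripper": 0.07},
    {"travel": [0,0,0],"dr": [0,-8.5,0],"gripper": 0.07},
    {"travel": [0,0,0],"dr": [0,-8.5,0],"gripper": 0.07},
    {"travel": [0,0,0],"dr": [0,-8.5,0],"gripper": 0.07},
    {"travel": [0,0,0],"dr": [0,-8.5,0],"gripper": 0.07}
  ]
}}

```text
time_s: 13.7
tool_pos: [0.5284, -0.0383, 0.0546]
orientation: [-0.597, 0.373, -0.375, 0.603]
wrist_force: [-0.2, -0.9, -0.3]
gripper_width: 0.07
```

Emit:
{"api": "arm_command", "payload": {
  "plan": [
    {"travel": [0,0,0],"dr": [0,-8.5,0],"gripper": 0.07},
    {"travel": [0,0,0],"dr": [0,-8.5,0],"gripper": 0.07},
    {"travel": [0,0,0],"dr": [0,-8.5,0],"gripper": 0.07},
    {"travel": [0,0,0],"dr": [0,-8.5,0],"gripper": 0.07},
    {"travel": [0,0,0],"dr": [0,-8.5,0],"gripper": 0.07}
  ]
}}

```text
time_s: 14.2
tool_pos: [0.53, -0.0404, 0.0582]
orientation: [-0.694, 0.125, -0.132, 0.697]
wrist_force: [0.3, 0.2, -0.5]
gripper_width: 0.07
```

Emit:
{"api": "arm_command", "payload": {
  "plan": [
    {"travel": [0,0,0],"dr": [0,-8.5,0],"gripper": 0.07},
    {"travel": [0,0,0],"dr": [0,-8.5,0],"gripper": 0.07},
    {"travel": [0,0,0],"dr": [0,-8.5,0],"gripper": 0.07},
    {"travel": [0,0,0],"dr": [0,-8.5,0],"gripper": 0.07},
    {"travel": [0,0,0],"dr": [0,0,0],"gripper": 0.07}
  ]
}}

```text
time_s: 14.7
tool_pos: [0.5314, -0.0433, 0.0614]
orientation: [0.703, 0.088, -0.078, -0.701]
wrist_force: [0.5, 0.3, 0.4]
gripper_width: 0.0694
```

Run:
```python
from h import *
st()
s,p,ph,M=pose();plan([(.5276,-.0373,.048,ph)],.07)
sd=r.snapshot("side");cv2.imwrite("pics/side6.png",sd)
cv2.imwrite("pics/c7.png",cv2.resize(sd[180:250,280:360],None,fx=8,fy=8,interpolation=3))
```

```text
p [ 0.5314 -0.0433  0.0614] phi 13.5 Ft [ 0.52 -0.37  0.14] Mw [-0.004 -0.018 -0.002] y [ 1.460e-02 -7.000e-04 -9.999e-01] w 0.0694 q7 [ 0.58 -0.69  0.55 -0.2 ] t 14.7
now [ 0.5314 -0.0433  0.0614] 13.5 tilt 0.84 w 0.0694 t 14.7
[{"travel": [-0.0023, 0.0134, 0.0067], "dr": [0, -0.0, 0], "gripper": 0.07}]
```

View pics/c7.png

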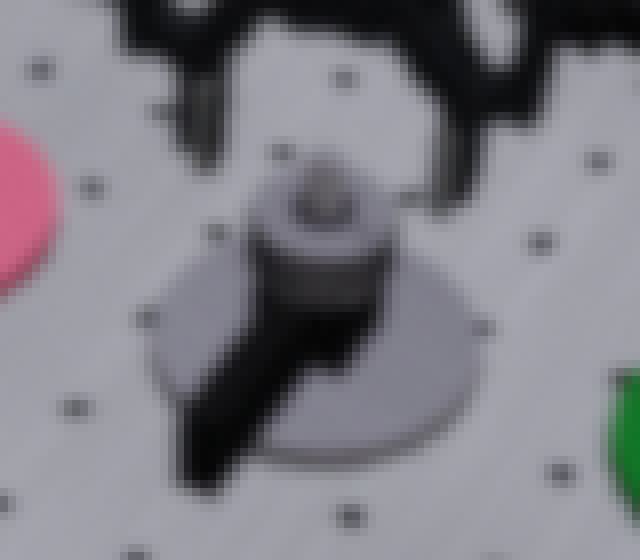

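The side crop shows the collar at (320,270) standing just above the gauge's fork, fingers clear of both. Next I'll regrip away from the tongue.

Emit:
{"api": "arm_command", "payload": {
  "plan": [
    {"travel": [-0.002,0.007,0.003],"dr": [0,0,0.8],"gripper": 0.07},
    {"travel": [0,0.005,0.002],"dr": [0,0,0],"gripper": 0.06},
    {"travel": [0,0,0],"dr": [0,0,0],"gripper": 0.053}
  ]
}}

```text
time_s: 15.05
tool_pos: [0.5285, -0.0392, 0.049]
orientation: [0.705, 0.079, -0.079, -0.701]
wrist_force: [0.5, -0.2, -0.8]
gripper_width: 0.0525
```

Run:
```python
from h import *
st()
s,p,ph,M=pose();plan([(.5276,-.0373,.0455,ph)],.07)
```

```text
p [ 0.5285 -0.0392  0.049 ] phi 12.79 Ft [ 0.45  0.82 -0.27] Mw [ 0.001 -0.043  0.046] y [ 6.0e-04 -5.2e-03 -1.0e+00] w 0.0525 q7 [ 0.55 -0.67  0.56 -0.23] t 15.05
now [ 0.5285 -0.0392  0.049 ] 12.79 tilt 0.3 w 0.0525 t 15.05
[{"travel": [-0.0005, 0.0035, 0.002], "dr": [0, -0.0, 0], "gripper": 0.07}]
```

Emit:
{"api": "arm_command", "payload": {
  "plan": [
    {"travel": [-0.0005,0.0035,0.002],"dr": [0,0,0],"gripper": 0.053},
    {"travel": [0,0,0],"dr": [0,0,0],"gripper": 0.04},
    {"travel": [0,0,0],"dr": [0,0,0],"gripper": 0.04},
    {"travel": [0,0,0],"dr": [0,0,0],"gripper": 0.04}
  ]
}}

```text
time_s: 15.45
tool_pos: [0.5284, -0.0364, 0.0454]
orientation: [0.705, 0.079, -0.078, -0.701]
wrist_force: [1.5, -0.2, 0.4]
gripper_width: 0.046
```

```bash
python3 -c "
from h import *
st()"
```

```text
p [ 0.5284 -0.0364  0.0454] phi 12.77 Ft [ 1.43 -0.44 -0.54] Mw [ 0.007 -0.022 -0.012] y [ 0.0018 -0.0056 -1.    ] w 0.046 q7 [ 0.54 -0.66  0.57 -0.25] t 15.45
```

Emit:
{"api": "arm_command", "payload": {
  "plan": [
    {"travel": [0,0.0002,0],"dr": [0,4,0],"gripper": 0.04}
  ]
}}

```text
time_s: 15.55
tool_pos: [0.5284, -0.0364, 0.0454]
orientation: [0.707, 0.054, -0.053, -0.703]
wrist_force: [-0.8, -0.9, 4.2]
gripper_width: 0.0463
```

```bash
python3 -c "
from h import *
st()"
```

```text
p [ 0.5284 -0.0364  0.0454] phi 8.73 Ft [-0.96 -4.18 -0.75] Mw [0.003 0.335 0.22 ] y [ 0.0017 -0.0056 -1.    ] w 0.0463 q7 [ 0.53 -0.65  0.56 -0.3 ] t 15.55
```

Emit:
{"api": "arm_command", "payload": {
  "plan": [
    {"travel": [0,0.0002,0],"dr": [0,4,0],"gripper": 0.04}
  ]
}}

```text
time_s: 15.65
tool_pos: [0.5283, -0.0364, 0.0454]
orientation: [0.709, 0.029, -0.028, -0.705]
wrist_force: [-0.8, -0.4, 3.2]
gripper_width: 0.0458
```

```bash
python3 -c "
from h import *
st()"
```

```text
p [ 0.5283 -0.0364  0.0454] phi 4.59 Ft [-0.8  -3.23 -0.32] Mw [0.025 0.163 0.198] y [ 0.0017 -0.0057 -1.    ] w 0.0458 q7 [ 0.51 -0.63  0.54 -0.37] t 15.65
```

Mz rose from about 0.08–0.1 to about 0.2 N·m. First touch was 10–16° of turn ago, so the bearing force is about 7–11 N. Time to let go.

Emit:
{"api": "arm_command", "payload": {
  "plan": [
    {"travel": [0,0,0],"dr": [0,0,0],"gripper": 0.07},
    {"travel": [0,0,0],"dr": [0,0,0],"gripper": 0.07},
    {"travel": [0,0,0],"dr": [0,0,0],"gripper": 0.07},
    {"travel": [0,0,0],"dr": [0,0,0],"gripper": 0.07},
    {"travel": [0,0,0],"dr": [0,0,0],"gripper": 0.07}
  ]
}}

```text
time_s: 16.15
tool_pos: [0.5275, -0.0366, 0.0451]
orientation: [0.709, 0.03, -0.029, -0.704]
wrist_force: [-0.7, -0.1, -0.2]
gripper_width: 0.0699
```

Emit:
{"api": "arm_command", "payload": {
  "plan": [
    {"travel": [0,0,0],"dr": [0,0,0],"gripper": 0.07},
    {"travel": [0,0,0],"dr": [0,0,0],"gripper": 0.07},
    {"travel": [0,-0.025,0],"dr": [0,0,0],"gripper": 0.07},
    {"travel": [0,-0.04,0],"dr": [0,0,0],"gripper": 0.07}
  ]
}}

```text
time_s: 16.55
tool_pos: [0.5231, -0.0363, 0.1066]
orientation: [0.708, 0.026, -0.033, -0.705]
wrist_force: [0.9, -0.9, 0.2]
gripper_width: 0.07
```

Run:
```python
from h import *
st()
plan([(.5284,.045,.13,0)],.05)
```

```text
p [ 0.5231 -0.0363  0.1066] phi 4.82 Ft [ 0.86 -0.24 -1.02] Mw [-0.048 -0.037  0.014] y [-0.0103 -0.004  -0.9999] w 0.07 q7 [ 0.58 -0.7   0.45 -0.29] t 16.55
now [ 0.5231 -0.0363  0.1066] 4.82 tilt 0.63 w 0.07 t 16.55
[{"travel": [0.0061, -0.0117, 0.0403], "dr": [0, 2.41, 0], "gripper": 0.05}, {"travel": [0.0044, -0.0117, 0.0405], "dr": [0, 2.41, 0], "gripper": 0.05}]
```

Emit:
{"api": "arm_command", "payload": {
  "plan": [
    {"travel": [0.006,-0.012,0.036],"dr": [0,2.4,0],"gripper": 0.05},
    {"travel": [0.004,0,0.035],"dr": [0,2.4,-0.4],"gripper": 0.05},
    {"travel": [0,0.04,0],"dr": [0,0,0],"gripper": 0.05}
  ]
}}

```text
time_s: 16.85
tool_pos: [0.5384, 0.0354, 0.0881]
orientation: [0.708, 0.002, 0.01, -0.706]
wrist_force: [2.2, -0.2, -0.4]
gripper_width: 0.0497
```

Run:
```python
from h import *
st()
plan([(.5284,.032,.045,0),(.5284,.032,.0185,0)],.05)
```

```text
p [0.5384 0.0354 0.0881] phi -0.6 Ft [ 2.16  0.42 -0.14] Mw [-0.024 -0.034  0.012] y [ 0.017  -0.0039 -0.9998] w 0.0497 q7 [ 0.41 -0.67  0.48 -0.54] t 16.85
now [0.5384 0.0354 0.0881] -0.6 tilt 1.0 w 0.0497 t 16.85
[{"travel": [-0.0099, 0.0431, -0.0035], "dr": [0, -0.6, 0], "gripper": 0.05}, {"travel": [0.0, 0.0265, 0.0], "dr": [0, -0.0, 0], "gripper": 0.05}]
```

Emit:
{"api": "arm_command", "payload": {
  "plan": [
    {"travel": [-0.01,0.025,-0.003],"dr": [0,-0.6,0.9],"gripper": 0.05},
    {"travel": [0,0.015,0],"dr": [0,0,0],"gripper": 0.05},
    {"travel": [0,0,0],"dr": [0,0,0],"gripper": 0.05}
  ]
}}

```text
time_s: 17.15
tool_pos: [0.5265, 0.0332, 0.0439]
orientation: [0.709, -0.0, -0.002, -0.706]
wrist_force: [-1.1, -0.5, 1.0]
gripper_width: 0.0499
```

Run:
```python
from h import *
st()
plan([(.5284,.032,.0185,0)],.05)
```

```text
p [0.5265 0.0332 0.0439] phi 0.16 Ft [-1.08 -0.95 -0.53] Mw [-0.003  0.008 -0.066] y [-0.0029 -0.0041 -1.    ] w 0.0499 q7 [ 0.38 -0.62  0.53 -0.57] t 17.15
now [0.5265 0.0332 0.0439] 0.16 tilt 0.29 w 0.0499 t 17.15
[{"travel": [0.0019, 0.0254, -0.0013], "dr": [0, 0.16, 0], "gripper": 0.05}]
```

Emit:
{"api": "arm_command", "payload": {
  "plan": [
    {"travel": [0.001,0.015,-0.001],"dr": [0,0,0],"gripper": 0.05},
    {"travel": [0.001,0.008,0],"dr": [0,0,0],"gripper": 0.04},
    {"travel": [0,0,0],"dr": [0,0,0],"gripper": 0.03}
  ]
}}

```text
time_s: 17.45
tool_pos: [0.5304, 0.0316, 0.0205]
orientation: [0.709, 0.0, -0.0, -0.706]
wrist_force: [-0.6, -0.9, -0.7]
gripper_width: 0.0304
```

Run:
```python
from h import *
st()
plan([(.5284,.032,.0185,0)],.05)
```

```text
p [0.5304 0.0316 0.0205] phi 0.07 Ft [-0.56  0.73 -0.89] Mw [-0.02   0.011 -0.019] y [-1.e-04 -4.e-03 -1.e+00] w 0.0304 q7 [ 0.36 -0.59  0.57 -0.59] t 17.45
now [0.5304 0.0316 0.0205] 0.07 tilt 0.23 w 0.0304 t 17.45
[{"travel": [-0.002, 0.002, 0.0004], "dr": [0, 0.07, 0], "gripper": 0.05}]
```

Emit:
{"api": "arm_command", "payload": {
  "plan": [
    {"travel": [-0.002,0.001,0],"dr": [0,0,0],"gripper": 0.025},
    {"travel": [0,0,0],"dr": [0,0,0],"gripper": 0.0},
    {"travel": [0,0,0],"dr": [0,0,0],"gripper": 0.0},
    {"travel": [0,0,0],"dr": [0,0,0],"gripper": 0.0}
  ]
}}

```text
time_s: 17.85
tool_pos: [0.5285, 0.0314, 0.02]
orientation: [0.708, 0.0, 0.0, -0.706]
wrist_force: [0.7, 0.7, -4.7]
gripper_width: 0.0128
```

```bash
python3 -c "
from h import *
st()"
```

```text
p [0.5285 0.0314 0.02  ] phi -0.01 Ft [0.71 4.68 0.74] Mw [ 0.133 -0.145 -0.083] y [ 4.0e-04 -3.8e-03 -1.0e+00] w 0.0128 q7 [ 0.36 -0.59  0.57 -0.6 ] t 17.85
```

Emit:
{"api": "arm_command", "payload": {
  "plan": [
    {"travel": [0,0,0.001],"dr": [0,0,0],"gripper": 0.0}
  ]
}}

```text
time_s: 17.95
tool_pos: [0.5285, 0.0314, 0.0199]
orientation: [0.709, -0.0, 0.0, -0.705]
wrist_force: [0.6, -3.3, -4.5]
gripper_width: 0.0125
```

```bash
python3 -c "
from h import *
st()"
```

```text
p [0.5285 0.0314 0.0199] phi -0.04 Ft [ 0.61  4.51 -3.24] Mw [-0.665 -0.156 -0.026] y [ 3.0e-04 -4.9e-03 -1.0e+00] w 0.0125 q7 [ 0.36 -0.59  0.57 -0.6 ] t 17.95
```

The gauge resists a 1 mm tug with 3.3 N and no motion, so the collar is bearing. Now draw it out.

Emit:
{"api": "arm_command", "payload": {
  "plan": [
    {"travel": [0,0.0003,0.003],"dr": [0,0,0],"gripper": 0.0},
    {"travel": [0,0.0002,0.005],"dr": [0,0,0],"gripper": 0.0},
    {"travel": [0,0,0.006],"dr": [0,0,0],"gripper": 0.0}
  ]
}}

```text
time_s: 18.25
tool_pos: [0.5287, 0.0315, 0.0198]
orientation: [0.715, -0.004, 0.002, -0.699]
wrist_force: [-0.6, -14.5, -0.1]
gripper_width: 0.0126
```

```bash
python3 -c "
from h import *
st()"
```

```text
p [0.5287 0.0315 0.0198] phi -0.55 Ft [ -0.47   0.41 -14.47] Mw [-2.448 -0.053  0.056] y [-0.003  -0.0231 -0.9997] w 0.0126 q7 [ 0.33 -0.58  0.58 -0.62] t 18.25
```

Emit:
{"api": "arm_command", "payload": {
  "plan": [
    {"travel": [0,0,0.008],"dr": [1.3,0,0],"gripper": 0.0},
    {"travel": [0,0,0.01],"dr": [0.5,0,0],"gripper": 0.0}
  ]
}}

```text
time_s: 18.45
tool_pos: [0.5293, 0.0352, 0.0199]
orientation: [0.71, -0.009, 0.005, -0.704]
wrist_force: [-0.1, -15.5, 1.1]
gripper_width: 0.0128
```

```bash
python3 -c "
from h import *
st()"
```

```text
p [0.5293 0.0352 0.0199] phi -1.08 Ft [  0.23  -0.93 -15.48] Mw [-3.189 -0.177 -0.034] y [-0.0054 -0.0096 -0.9999] w 0.0128 q7 [ 0.34 -0.58  0.57 -0.62] t 18.45
```

Emit:
{"api": "arm_command", "payload": {
  "plan": [
    {"travel": [0,0,0.01],"dr": [0.6,-0.5,0.3],"gripper": 0.0},
    {"travel": [0,0,0.01],"dr": [0.4,-0.5,0],"gripper": 0.0}
  ]
}}

```text
time_s: 18.65
tool_pos: [0.5295, 0.0391, 0.0198]
orientation: [0.711, -0.01, -0.001, -0.703]
wrist_force: [-2.3, -16.2, 3.7]
gripper_width: 0.0126
```

Run:
```python
from h import *
st()
t=r.snapshot("top");cv2.imwrite("pics/top7.png",t)
print(proj("top",[(.5284,-.037,.042)]))
```

```text
p [0.5295 0.0391 0.0198] phi -0.73 Ft [ -2.11  -3.5  -16.32] Mw [-3.707 -0.073 -0.069] y [-0.0148 -0.012  -0.9998] w 0.0126 q7 [ 0.33 -0.59  0.57 -0.62] t 18.65
[[298.79322585 224.02915293]]
```

Emit:
{"api": "arm_command", "payload": {
  "plan": [
    {"travel": [0,0,0.012],"dr": [0.6,-0.5,-0.8],"gripper": 0.0},
    {"travel": [0,0,0.012],"dr": [0.4,0,0],"gripper": 0.0},
    {"travel": [0,0,0.012],"dr": [0.4,0,0],"gripper": 0.0}
  ]
}}

```text
time_s: 19.0
tool_pos: [0.5306, 0.0504, 0.0197]
orientation: [0.714, -0.01, 0.006, -0.7]
wrist_force: [-0.3, -15.2, 1.1]
gripper_width: 0.0124
```

Run:
```python
from h import *
st()
t=r.snapshot("top");sd=r.snapshot("side");cv2.imwrite("pics/top8.png",t);cv2.imwrite("pics/side8.png",sd)
a=cv2.resize(t[190:260,250:330],None,fx=5,fy=5,interpolation=3);b=cv2.resize(sd[180:250,280:360],None,fx=5,fy=5,interpolation=3)
cv2.imwrite("pics/c8.png",np.hstack([a,b]))
```

```text
p [0.5306 0.0504 0.0197] phi -1.27 Ft [-1.000e-02 -7.900e-01 -1.522e+01] Mw [-3.075 -0.093 -0.056] y [-0.0052 -0.0185 -0.9998] w 0.0124 q7 [ 0.3  -0.58  0.57 -0.66] t 19.0
```

View pics/c8.png

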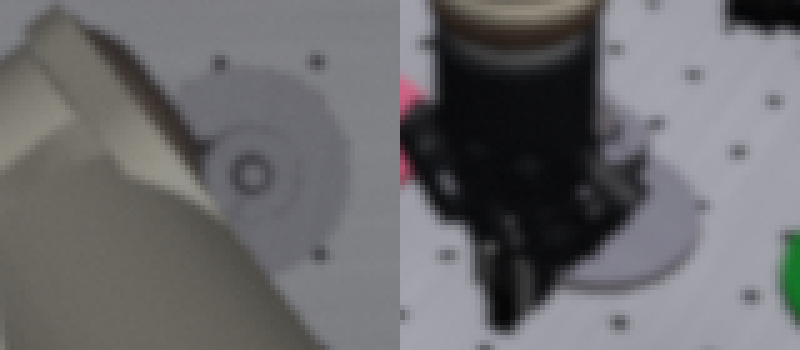

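Emit:
{"api": "arm_command", "payload": {
  "plan": [
    {"travel": [-0.001,0,0.012],"dr": [1.0,-0.8,-0.3],"gripper": 0.0},
    {"travel": [0,0,0.012],"dr": [0.5,-0.4,0],"gripper": 0.0},
    {"travel": [0,0,0.012],"dr": [0.5,0,0],"gripper": 0.0},
    {"travel": [0,0,0.012],"dr": [0.4,0,0],"gripper": 0.0}
  ]
}}

```text
time_s: 19.5
tool_pos: [0.5322, 0.0751, 0.0201]
orientation: [0.709, -0.007, 0.006, -0.705]
wrist_force: [1.5, -0.7, 0.5]
gripper_width: 0.013
```

```bash
python3 -c "
from h import *
st()"
```

```text
p [0.5322 0.0751 0.0201] phi -1.09 Ft [ 1.55 -0.47 -0.66] Mw [-0.296 -0.057  0.025] y [-0.0022 -0.0054 -1.    ] w 0.013 q7 [ 0.27 -0.59  0.57 -0.69] t 19.5
```

Emit:
{"api": "arm_command", "payload": {
  "plan": [
    {"travel": [0,-0.002,0.02],"dr": [0,-0.5,0],"gripper": 0.0},
    {"travel": [-0.001,0,0.02],"dr": [0,-0.5,0],"gripper": 0.0},
    {"travel": [0,0,0.02],"dr": [0,0,0],"gripper": 0.0},
    {"travel": [0,0,0],"dr": [0,0,0],"gripper": 0.0}
  ]
}}

```text
time_s: 19.9
tool_pos: [0.5335, 0.1392, 0.0233]
orientation: [0.708, -0.0, 0.001, -0.706]
wrist_force: [-1.0, 1.5, -1.4]
gripper_width: 0.013
```

```bash
python3 -c "
from h import *
st()"
```

```text
p [0.5335 0.1392 0.0233] phi -0.11 Ft [-1.05  1.38  1.53] Mw [0.118 0.021 0.027] y [ 0.0016 -0.0025 -1.    ] w 0.013 q7 [ 0.16 -0.59  0.57 -0.78] t 19.9
```

Emit:
{"api": "arm_command", "payload": {
  "plan": [
    {"travel": [0,0.008,0],"dr": [0,0,0],"gripper": 0.0},
    {"travel": [0,0.003,0],"dr": [0,0,0],"gripper": 0.0},
    {"travel": [0,0.002,0],"dr": [0,0,0],"gripper": 0.0}
  ]
}}

```text
time_s: 20.2
tool_pos: [0.5339, 0.1386, 0.0097]
orientation: [0.708, 0.0, 0.001, -0.706]
wrist_force: [-6.8, -2.0, 34.5]
gripper_width: 0.0126
```

```bash
python3 -c "
from h import *
st()"
```

```text
p [0.5339 0.1386 0.0097] phi -0.09 Ft [ -6.73 -34.53  -2.07] Mw [-0.744  1.654 -0.032] y [ 0.0024 -0.003  -1.    ] w 0.0126 q7 [ 0.15 -0.58  0.58 -0.79] t 20.2
```

Emit:
{"api": "arm_command", "payload": {
  "plan": [
    {"travel": [0,-0.001,0],"dr": [0,0,0],"gripper": 0.0},
    {"travel": [0,0,0],"dr": [0,0,0],"gripper": 0.03},
    {"travel": [0,0,0],"dr": [0,0,0],"gripper": 0.035},
    {"travel": [0,0,0],"dr": [0,0,0],"gripper": 0.035}
  ]
}}

```text
time_s: 20.6
tool_pos: [0.5344, 0.1359, 0.0104]
orientation: [0.709, -0.001, 0.003, -0.706]
wrist_force: [0.1, 0.3, 0.9]
gripper_width: 0.0352
```

```bash
python3 -c "
from h import *
st()"
```

```text
p [0.5344 0.1359 0.0104] phi -0.29 Ft [ 0.11 -0.93  0.27] Mw [-0.056  0.051  0.07 ] y [ 0.0022 -0.0045 -1.    ] w 0.0352 q7 [ 0.15 -0.58  0.58 -0.79] t 20.6
```

Released. Now lift straight up, back away toward +y and look.

Emit:
{"api": "arm_command", "payload": {
  "plan": [
    {"travel": [0,-0.03,0],"dr": [0,0,0],"gripper": 0.04},
    {"travel": [0,-0.045,0],"dr": [0,0,0],"gripper": 0.04},
    {"travel": [0,-0.045,0.03],"dr": [0,0,0],"gripper": 0.04},
    {"travel": [0,-0.03,0.045],"dr": [0,0,0],"gripper": 0.04},
    {"travel": [0,0,0.045],"dr": [0,0,0],"gripper": 0.04}
  ]
}}

```text
time_s: 21.1
tool_pos: [0.5364, 0.2469, 0.1601]
orientation: [0.711, -0.009, 0.006, -0.703]
wrist_force: [0.7, 0.9, 0.2]
gripper_width: 0.04
```

Emit:
{"api": "arm_command", "payload": {
  "plan": [
    {"travel": [0,0,0.045],"dr": [0,0,0],"gripper": 0.04},
    {"travel": [0,0,0.045],"dr": [0,0,0],"gripper": 0.04},
    {"travel": [0,0,0.03],"dr": [0,0,0],"gripper": 0.04},
    {"travel": [0,0,0],"dr": [0,0,0],"gripper": 0.04}
  ]
}}

```text
time_s: 21.5
tool_pos: [0.5382, 0.3784, 0.1621]
orientation: [0.708, -0.006, 0.006, -0.706]
wrist_force: [0.2, 0.7, -0.1]
gripper_width: 0.0399
```

Run:
```python
from h import *
st()
t=r.snapshot("top");sd=r.snapshot("side");cv2.imwrite("pics/top9.png",t);cv2.imwrite("pics/side9.png",sd)
for n,im in(("top",t),("side",sd)):
    print(n,fit({n:im},[.534,.13,-1.57],.032))
a=cv2.resize(t[170:270,200:340],None,fx=3,fy=3,interpolation=3);b=cv2.resize(sd[180:280,250:360],None,fx=3,fy=3,interpolation=3)
cv2.imwrite("pics/c9.png",np.hstack([a,b]))
# collar vertical shift by matching side0 collar top patch
s0=cv2.cvtColor(cv2.imread("pics/side0.png"),cv2.COLOR_BGR2GRAY);s9=cv2.cvtColor(sd,cv2.COLOR_BGR2GRAY)
print("collar col",s9[194:246,314:325].mean(1).round(0).astype(int))
```

```text
p [0.5382 0.3784 0.1621] phi -1.01 Ft [0.22 0.14 0.7 ] Mw [-0.02   0.031 -0.016] y [ 7.e-04 -4.e-03 -1.e+00] w 0.0399 q7 [-0.18 -0.7   0.46 -1.01] t 21.5
top (array([ 0.53407713,  0.12292999, -1.58719297]), np.float64(76.063886820551))
side (array([ 0.53258686,  0.12353644, -1.5645035 ]), np.float64(131.65001849796522))
collar col [172 172 171 166 153 143 140 132 123 117 108  99  94  95 107 122 125 112
  84  59  50  50  58  78 103 118 124 126 130 135 137 138 138 138 139 139
 139 139 139 138 137 127 107 101 124 153 166 167 164 155 148 153]
```

View pics/c9.png

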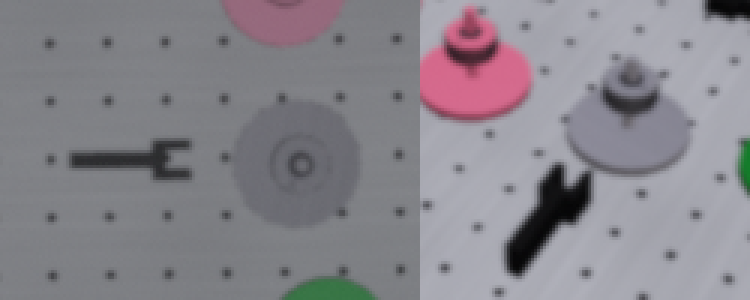

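The gauge lies flat left of the base (tongue and fork at crop (70–190,160), base edge at (235,160)), and the collar is on the rod with its underside about 7.4 mm lower than at the start. Handing in.

```bash
python3 -c "
from workcell import r
print(r.sign_off(), r.get_state()['time_s'])"
```

```text
the job is handed in; nothing more can be done
the job is handed in; nothing more can be done
```

The job is handed in at about 22 s of the 72 s allowed. sign_off gave no verdict, so the steps below rest on my own checks.

**What I did:**
- I picked the left gauge because its outline fitted 32 mm better than 20 mm. That was only a modest margin, but the right gauge clearly fitted 20 mm.
- I slid it from the +y side over the base until the slot met the rod, then spun the collar about 168° clockwise in two grips and let go.
- I then drew the gauge out level and laid it flat left of the base.

**Last checks:**
- **Gauge:** the two cameras agree to 1.6 mm. Its tongue centre is about 160 mm and its slot about 105 mm from the post axis, and it looks flat and upright.
- **Collar bearing:** turning torque rose from about 0.1 to 0.2 N·m after contact. From the turn past first touch I estimate 7–11 N of bearing force, which I did not measure directly. The gauge resisted a small tug before moving.
- **Collar height:** the side camera shows the underside about 7.4 mm lower than at the start, which matches the angle turned.

**What disagreed or went wrong:**
- On the first approach the fork ran into the collar at about 15 N, because the arm was about 4 mm too high. I backed off and came in lower.
- The first touch of the collar came while a finger was over the tongue, so the vertical force then was unclear. I regripped clear of the tongue for the last turn.
- Drawing out took about 15 N, which is more than I expected for 10 N of bearing.
- I briefly pressed the gauge onto the breadboard with about 34 N before easing off.

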